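# Load a connector kit pallet and centre-punch its cover blank

### The arm

A 6-joint arm with a two-finger parallel gripper is mounted at the origin on the work surface. World frame = base frame: x ahead of the robot, y to its left, z up, the work surface at z = 0. Lengths are in m, angles in degrees, forces in N, time in s.
With the tool pointing down it reaches from about 0.275 to 0.75 m from the base axis. Payload 10.2 kg.
Tool frame: the origin (TCP) lies on the centre line of the jaws, within the pads' length; the fingertips stand 17 mm ahead of it and the grasp point (between the pads) lies 2 mm behind it (manip.tcp_to_tips is the distance from the TCP to the fingertips, in m); z points along the fingers, x is the direction in which the jaws open and shut, and the axes are right-handed (so a half turn about z gives the same grasp; the last joint's range is limited). The gripper opens to 85 mm and grips with 20 to 120 N. Pads are 22 mm wide; open, the fingers measure 114 mm over their backs; the gripper's body (76 mm by 85 mm) begins 54 mm behind the grasp point. The pads swing forward as they close: fully open they stand 13 mm farther back than shut.
Start: joints at [60.481, 17.928, 85.812, -0, 76.261, -12.8], TCP at [0.151, 0.503, 0.248] pointing down, gripper open.
Joint ranges: [-168.41, 168.41], [-55.51, 124.54], [10.69, 146.95], [-70.63, 250.63], [1, 178], [-165.06, 165.06]. Speed limits (degrees/s): [136.94, 136.94, 172.46, 180, 180, 180].

### API

Orientations are given as a 3x3 rotation matrix whose columns are the frame's x, y, z axes.
In Python, from workcell import manip, optics gives the robot as it stands.
- The arm moves only by the tool move_arm, never from a script. Its argument "rows" is a list of rows, each an object of numbers: "grip": the finger opening in mm, from 0 to 85.4; "x", "y", "z": the shift along the tool's x, y, z in mm; "yaw": the turn about the tool's z in rad. In form: [{"grip": .., "x": .., "y": .., "z": .., "yaw": ..}, ...]. A call has 1 to 10 rows; each row is the pose to reach, as a shift and turn from the pose commanded when the call began, along the tool's axes at that moment; what a row does not reach only later rows make up. A row lasts 1/10 s, in which the tool goes at most 50 mm and 8.59 degrees, less where a joint would pass 70% of its speed; a pose out of reach is approached as far as the arm can. A call with a gripper value outside its range is refused whole. The fingers move at their own pace and stop on an object; "force" is the grip in N (left out, the last holds). Time passes only in rows, so rows that repeat a pose let the fingers close. It gives the time, the measured TCP pose, the force and the opening at its end, in the units of the state.
- manip.read_state(): the state, without advancing time (a new reading comes with each control period).
- optics.snapshot(name): name is "side" or "top"; returns (picture, depth): 420x560x3 uint8, red, green, blue; 420x560 float32, m along the optical axis (not along the pixel's ray), 0 where there is no reading.
- optics.calibration(name): a dict with "mtx" (3x3 intrinsics, pixels), "xyz" and "orientation" of the camera in the world. Camera axes: x right, y up, looking along -z (the intrinsics and any distortion apply to the point x, -y, -z); pixel columns grow to the right and rows downward; lengths in m; the calibration is good to about 2 mm. A picture is of the moment at which its call begins. calibration takes no time and is no camera call.
- manip.hand_in(): hands the job in, once; it reports no verdict.
The state is a dict: "time": time; "q": joint angles; "qd": joint speeds; "joint_torque": joint torques, N m; "position": TCP position; "ee_rot": TCP orientation; "ft_force": force on the tool from outside, world axes, zero at the start; "torque": the same for the moment, N m; "grip_width": finger opening in m.
Only numpy, scipy, OpenCV 4.12 (cv2) and the standard library are available. Lean on these libraries where they do the work, as an engineer would, in place of code of your own. Each camera call takes 0.05 s, during which the arm holds its last target.

### The job

Clear the steel offcut that lies in front of the bench punch into the small open grey bin, and seat the metal cover blank and every connector shell on the bench flat in their matching pockets of the grey kit pallet. Once all that is done, slide the loaded pallet along the bench into the bench punch's L-shaped stop until it lies square and touches both bars (blank end under the punch), then press the punch's knob straight down until its hidden spring snaps on the blank, and let it come back up. Leave everything seated in the pallet and disturb nothing else on the bench.

Things in the scene. Friction and masses are not known exactly. Their poses are not given: they have to be found in the camera images.
- shell0: White plastic connector shell, 35 g. From above a 40 x 34 mm block with a narrower nose (18 mm wide, 14 mm long) at one end, 54 x 34 mm overall, 24 mm tall, four dark square cavities in its top. Origin: centre of the 54 x 34 mm outline, on the underside; x along the length towards the nose, z up. Two to four are present, all alike; any shell pocket will do.
- shell1: White plastic connector shell, 35 g. From above a 40 x 34 mm block with a narrower nose (18 mm wide, 14 mm long) at one end, 54 x 34 mm overall, 24 mm tall, four dark square cavities in its top. Origin: centre of the 54 x 34 mm outline, on the underside; x along the length towards the nose, z up. Two to four are present, all alike; any shell pocket will do.
- shell2: White plastic connector shell, 35 g. From above a 40 x 34 mm block with a narrower nose (18 mm wide, 14 mm long) at one end, 54 x 34 mm overall, 24 mm tall, four dark square cavities in its top. Origin: centre of the 54 x 34 mm outline, on the underside; x along the length towards the nose, z up. Two to four are present, all alike; any shell pocket will do.
- shell3: White plastic connector shell, 35 g. From above a 40 x 34 mm block with a narrower nose (18 mm wide, 14 mm long) at one end, 54 x 34 mm overall, 24 mm tall, four dark square cavities in its top. Origin: centre of the 54 x 34 mm outline, on the underside; x along the length towards the nose, z up. Two to four are present, all alike; any shell pocket will do.
- blank: Cover blank: plain aluminium block 56 x 34 x 16 mm, about 80 g, with a small scribed cross at the centre of its top. Origin: centre of the underside; x along the 56 mm length. It fits its pocket either way round.
- pallet: Loose grey plastic kit pallet (dark pocket floors), 140 (x) x 220 (y) x 16 mm, about 0.45 kg, lying flat, with four shell pockets in two rows and a plain rectangular pocket for the blank at its +y end. Origin: centre of the underside; x is the way the shells' noses point, y along the length towards the blank's pocket. Seated shells stand 14 mm above its top, the seated blank 10 mm.
- pocket0 (a point): Centre of the floor of a shell pocket in the pallet, which is where a seated shell's origin lies. The pocket is the shell's outline with 1.5 mm play all round, 10 mm deep (the floor is 6 mm above the pallet's underside), its narrow end towards the pallet's +x. Axes as the pallet's.
- pocket1 (a point): Centre of the floor of a shell pocket in the pallet, which is where a seated shell's origin lies. The pocket is the shell's outline with 1.5 mm play all round, 10 mm deep (the floor is 6 mm above the pallet's underside), its narrow end towards the pallet's +x. Axes as the pallet's.
- pocket2 (a point): Centre of the floor of a shell pocket in the pallet, which is where a seated shell's origin lies. The pocket is the shell's outline with 1.5 mm play all round, 10 mm deep (the floor is 6 mm above the pallet's underside), its narrow end towards the pallet's +x. Axes as the pallet's.
- pocket3 (a point): Centre of the floor of a shell pocket in the pallet, which is where a seated shell's origin lies. The pocket is the shell's outline with 1.5 mm play all round, 10 mm deep (the floor is 6 mm above the pallet's underside), its narrow end towards the pallet's +x. Axes as the pallet's.
- blank_pocket (a point): Centre of the floor of the blank's pocket, where the seated blank's origin lies: 59 mm (x) x 37 mm (y), 6 mm deep (floor 10 mm above the pallet's underside). 75 mm from the pallet's origin towards +y. Axes as the pallet's.
- pallet_corner (a point): Corner of the pallet at its +x, +y end (70, 110 mm from its origin), on the underside. Axes as the pallet's.
- offcut: Steel offcut, 44 x 20 x 18 mm, 0.11 kg, lying in the pallet's way inside the L-shaped stop. Origin: centre of the underside; x along the 44 mm length.
- press: Fixed bench punch. Origin: inside corner of its L-shaped stop, at bench level. Stop bars 14 mm high: one along x (inner face y = 0, x -143..22 mm), one along y (inner face x = 0, y -140..0, then a lead-in turned outward). The home pallet has the same axes, its +x +y corner at this origin. Post x -92..-48, y 27..72, with an arm reaching to y = -54 mm, 90 to 122 mm up; punch at x -70, y -35 mm.
- knob_top (a point): Centre of the top of the punch's round black knob (42 mm diameter), 170 mm above the bench when up.
- pin_tip (a point): Lower tip of the punch pin, 36 mm above the bench when up, straight below the knob's centre. The seated blank's top is 26 mm above the bench.
- punch_knob (a joint): How far the knob is pressed down, m, 0 (up, by its return spring) to 0.022 at its limit; about 2 to 4 N on its own. The pin meets the blank at about 0.010.
- punch_pin (a joint): How far the pin has been pushed up into the knob against the hidden spring, m, 0 to 0.009; it grows only when the pin stands on something. The spring starts at 5.6 N and snaps at 0.006 (then about 14 N on the knob in all, the knob about 16 mm down).
- oil: Bystander: white plastic bottle, 40 mm diameter, 95 mm tall; origin under its centre.
- terminal_bin: Small open grey bin for the offcut, 95 (x) x 85 (y) x 45 mm outside, walls and floor 3 mm; stays where it is. Origin under its centre.
- screwdriver: Bystander: screwdriver lying along its x axis, 170 mm long.
- carton: Bystander: closed cardboard box 100 x 75 x 60 mm; origin under its centre.
- gauge: Bystander: steel cylinder, 32 mm diameter, 30 mm tall; origin under its centre.
- jar: Bystander: glass jar, 60 mm diameter and height; origin under its centre.

How it is judged (in metres and radians):
On the way, in this order (a step that is already met when the one before it is completed fails the run):
1. the offcut is in the bin, and the blank and every shell are seated flat in their pockets (x of offcut in the frame of terminal_bin between -0.045 and 0.045 m and y of offcut in the frame of terminal_bin between -0.04 and 0.04 m and z of offcut in the frame of terminal_bin below 0.03 m and distance between blank and blank_pocket below 0.005 m and angle between each of blank, shell0, shell1, shell2, shell3's own z axis and vertical below 0.06 rad and (distance between shell0 and pocket0 below 0.005 m or distance between shell0 and pocket1 below 0.005 m or distance between shell0 and pocket2 below 0.005 m or distance between shell0 and pocket3 below 0.005 m) and (distance between shell1 and pocket0 below 0.005 m or distance between shell1 and pocket1 below 0.005 m or distance between shell1 and pocket2 below 0.005 m or distance between shell1 and pocket3 below 0.005 m) and (distance between shell2 and pocket0 below 0.005 m or distance between shell2 and pocket1 below 0.005 m or distance between shell2 and pocket2 below 0.005 m or distance between shell2 and pocket3 below 0.005 m) and (distance between shell3 and pocket0 below 0.005 m or distance between shell3 and pocket1 below 0.005 m or distance between shell3 and pocket2 below 0.005 m or distance between shell3 and pocket3 below 0.005 m)), for 0.2 s.
2. the loaded pallet is home in the corner of the stop (horizontal distance between pallet_corner and press below 0.005 m and angle between the x axis of pallet and the x axis of press, either way round below 0.04 rad), for 0.2 s.
3. the punch snaps on the centre of the seated blank with the pallet home (all of step 2 and distance between blank and blank_pocket below 0.005 m and angle between blank's own z axis and vertical below 0.06 rad and value of joint punch_pin above 0.006 m and horizontal distance between pin_tip and blank below 0.006 m), for 0.05 s.
At the end, for the whole second after the job is handed in: Offcut in the bin; blank and all shells flat in pallet pockets (within 5 mm of the seat, 0.06 rad of level); pallet corner within 5 mm of the stop corner and square within 0.04 rad; the punch has snapped and its knob is back up; all at rest (all of step 1 and all of step 2 and linear speed of each of shell0, shell1, shell2, shell3, blank, pallet below 0.02 m/s and value of joint punch_knob below 0.003 m and value of joint punch_pin below 0.002 m); the robot touches nothing.
It fails at once if another thing on the bench is moved more than 4 cm or tipped over (distance of any of oil, terminal_bin, screwdriver, carton, gauge, jar from where it was at the start of the episode above 0.04 m or angle between any of oil, jar, gauge, carton, terminal_bin's own z axis and vertical above 0.5 rad).
Of shell0, shell1, shell2, shell3 only 2 to 4 are there at a start; the rules pass over those that are not, and their reading is None.
At some moment in a run one of shell0, shell1, shell2, shell3 may be knocked a few centimetres aside while the robot is not near it.
Once in a run the grip may slacken for a moment while it holds something.
It also fails if it takes over 210 s, if anything falls off the work surface, if the arm or the gripper's body presses on something with over 40 N, if the wrist force passes 120 N, or if a joint passes its speed limit or range.

## Working session

There is one attempt and no reset: what is moved stays moved. The work goes in short steps, Python scripts to look and compute and a tool call to move; the robot and the scene stay as the last step left them, time stands still between calls to the robot, and variables do not carry over. Pictures are saved under pics/ and viewed, and the job is handed in when it is done.

Besides the shell and the picture viewer there is one more tool, called after "Call:" as name(argument=value, ...), one argument or row to a line, values as JSON. move_arm: Moves the arm, as the interface text tells. Its arguments: {"type":"object","properties":{"rows":{"type":"array"},"force":{"type":"number"}},"required":["rows"]}

```bash
mkdir -p pics; ls; python3 - <<'E'
from workcell import manip, optics
import cv2,numpy as np
print(manip.read_state())
for n in("top","side"):
    p,d=optics.snapshot(n); cv2.imwrite(f"pics/{n}0.png",p[...,::-1]); np.save(f"pics/{n}0.npy",d)
    print(optics.calibration(n))
E
```

```text
pics
{'time': 0.0, 'q': array([ 6.04807012e+01,  1.79599950e+01,  8.58539500e+01, -4.41460935e-04,
        7.62616116e+01, -1.27992602e+01]), 'qd': array([ 0.00960853, -0.02497418,  0.04251951, -0.08783262, -0.1213395 ,
        0.00774899]), 'joint_torque': array([ 1.11444660e-03, -4.12256813e+01, -2.59750307e+01, -4.18232753e-05,
        4.01591737e-03,  4.56183716e-05]), 'position': array([0.15092782, 0.50258914, 0.24773054]), 'ee_rot': array([[ 2.87693320e-01,  9.57722371e-01, -6.43237977e-04],
       [ 9.57721721e-01, -2.87693898e-01, -1.15121658e-03],
       [-1.28760151e-03, -2.84845662e-04, -9.99999130e-01]]), 'ft_force': array([ 0.11359814, -0.17636655, -0.14327804]), 'torque': array([-0.00967442, -0.04434967,  0.00981159]), 'grip_width': 0.08541642522933189}
{'mtx': array([[470.61358119,   0.        , 285.26293011],
       [  0.        , 470.61358119, 211.65376913],
       [  0.        ,   0.        ,   1.        ]]), 'xyz': array([ 0.42911338, -0.01377944,  1.47681569]), 'orientation': array([[-2.57142395e-02,  9.94296242e-01, -1.03507296e-01],
       [-9.99669327e-01, -2.55888459e-02,  2.53936871e-03],
       [-1.23747488e-04,  1.03538367e-01,  9.94625453e-01]])}
{'mtx': array([[496.40038602,   0.        , 287.08105587],
       [  0.        , 496.40038602, 209.19153158],
       [  0.        ,   0.        ,   1.        ]]), 'xyz': array([ 0.13144362, -0.77278411,  1.07241971]), 'orientation': array([[ 0.87146999,  0.35959598, -0.33351279],
       [-0.49044159,  0.63525598, -0.59658771],
       [-0.00266454,  0.68347683,  0.72996734]])}
```

View pics/top0.png

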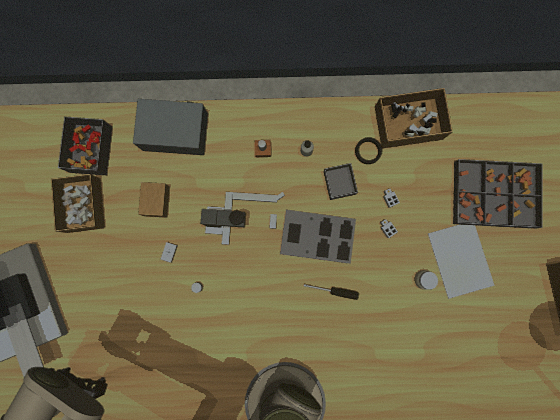

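View pics/side0.png

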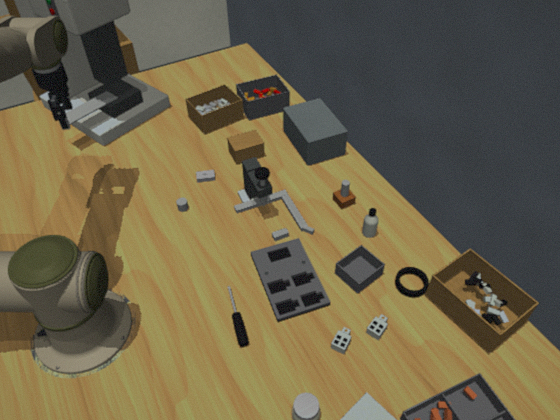

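```bash
cat > h.py <<'E'
import cv2,numpy as np
from workcell import manip, optics
def rays(n,uv):
    c=optics.calibration(n); uv=np.atleast_2d(np.asarray(uv,float)); K=c["mtx"]
    d=np.c_[(uv[:,0]-K[0,2])/K[0,0],-(uv[:,1]-K[1,2])/K[1,1],-np.ones(len(uv))]
    return np.array(c["xyz"]),d@np.array(c["orientation"]).T
def onz(n,uv,z):
    o,d=rays(n,uv); t=(z-o[2])/d[:,2]; return o+d*t[:,None]
def proj(n,P):
    c=optics.calibration(n); q=(np.atleast_2d(P)-c["xyz"])@c["orientation"]; K=c["mtx"]
    return np.c_[K[0,0]*q[:,0]/-q[:,2]+K[0,2],-K[1,1]*q[:,1]/-q[:,2]+K[1,2]]
def crop(img,u0,v0,w,h,s,out):
    c=cv2.resize(img[v0:v0+h,u0:u0+w],None,fx=s,fy=s,interpolation=cv2.INTER_CUBIC)
    cv2.imwrite(out,c)
E
python3 - <<'E'
import cv2
from h import *
t=cv2.imread("pics/top0.png");s=cv2.imread("pics/side0.png")
crop(t,190,150,230,150,3.4,"pics/t0a.png"); crop(t,130,170,100,130,4,"pics/t0b.png")
crop(s,180,150,220,210,2.8,"pics/s0a.png")
for n,uv in [("top",(168,252)),("top",(391,198)),("top",(388,229)),("top",(318,236)),("top",(273,222)),("top",(340,181)),("top",(229,210)),("top",(154,200)),("top",(285,395)),("top",(307,148))]:
    print(uv,onz(n,uv,0.02).round(3))
E
```

```text
(168, 252) [[0.465 0.347 0.02 ]]
(391, 198) [[ 0.615 -0.349  0.02 ]]
(388, 229) [[ 0.518 -0.335  0.02 ]]
(318, 236) [[ 0.502 -0.117  0.02 ]]
(273, 222) [[0.549 0.021 0.02 ]]
(340, 181) [[ 0.673 -0.191  0.02 ]]
(229, 210) [[0.59  0.157 0.02 ]]
(154, 200) [[0.628 0.391 0.02 ]]
(285, 395) [[ 0.03  -0.003  0.02 ]]
(307, 148) [[ 0.781 -0.091  0.02 ]]
```

View pics/t0a.png

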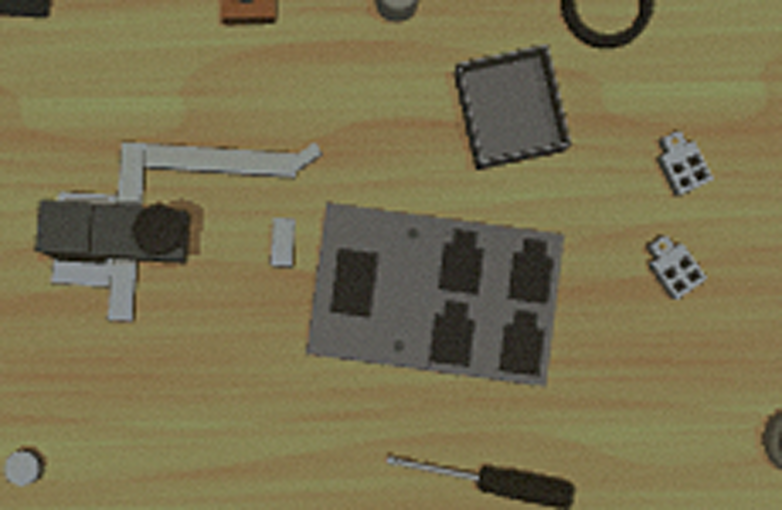

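View pics/t0b.png

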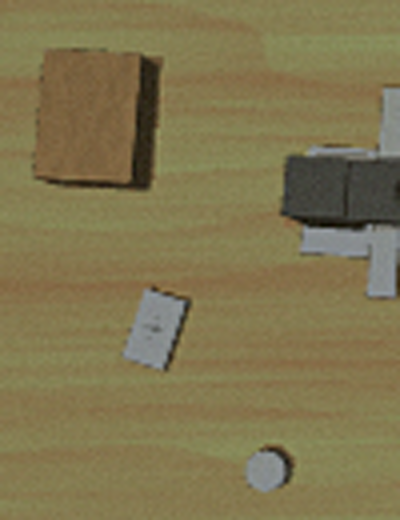

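View pics/s0a.png

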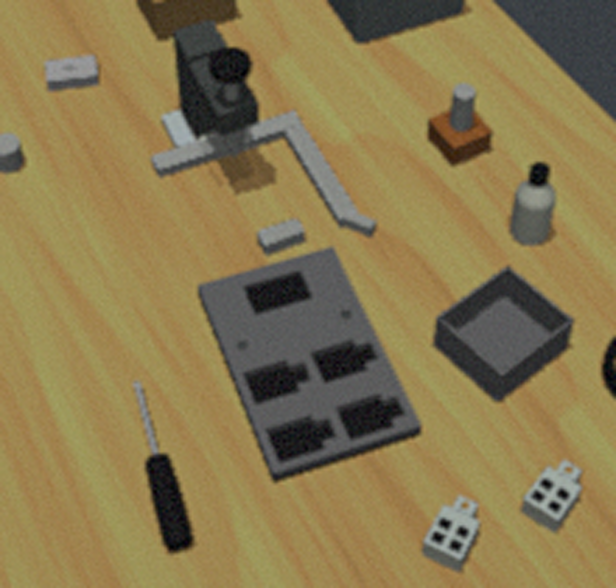

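```bash
cat > fit.py <<'E'
import cv2,numpy as np
from h import *
from scipy.optimize import minimize
S=4
def cmask(img,thr=0.12):
    im=cv2.resize(img,None,fx=S,fy=S,interpolation=cv2.INTER_CUBIC).astype(np.float32)
    im=cv2.GaussianBlur(im,(0,0),1.5)
    r=(im[...,2]-im[...,0])/(im.sum(2)+1)
    return ((r<thr)*255).astype(np.uint8)
def component(m,uv):
    n,l,st,ce=cv2.connectedComponentsWithStats(m)
    # nearest labelled
    u,v=int(uv[0]*S),int(uv[1]*S)
    w=l[v-8:v+9,u-8:u+9].ravel(); w=w[w>0]
    k=np.bincount(w).argmax()
    o=(l==k).astype(np.uint8)*255
    cs,_=cv2.findContours(o,cv2.RETR_EXTERNAL,cv2.CHAIN_APPROX_NONE)
    o[:]=0; cv2.drawContours(o,cs,-1,255,-1); return o
SHELL=np.array([[-27,-17],[13,-17],[13,-9],[27,-9],[27,9],[13,9],[13,17],[-27,17]])/1000.
def rect(a,b): return np.array([[-a,-b],[a,-b],[a,b],[-a,b]])/2000.
def place(out,x,y,th,z):
    c,s=np.cos(th),np.sin(th); 
    return np.c_[out@np.array([[c,s],[-s,c]])+[x,y],np.full(len(out),z)]
def sil(n,out,p,h,shape,z0=0):
    m=np.zeros(shape,np.uint8)
    def f(P):
        q=(proj(n,P)+0.5)*S-0.5
        cv2.fillPoly(m,[np.round(q*16).astype(np.int32)],255,shift=4)
    A=place(out,*p,z0);B=place(out,*p,z0+h); f(A);f(B)
    for i in range(len(A)):
        j=(i+1)%len(A); f(np.array([A[i],A[j],B[j],B[i]]))
    return m
def fit(imgs,seeds,out,h,p0,z0=0,thr=0.12,masks=None):
    M=masks or {n:component(cmask(imgs[n],thr),seeds[n]) for n in seeds}
    def cost(p):
        c=0
        for n in M:
            s=sil(n,out,p,h,M[n].shape,z0); c+=1-np.count_nonzero(s&M[n])/max(1,np.count_nonzero(s|M[n]))
        return c/len(M)
    r0=None
    x0=np.array(p0,float)
    for sc in ([.006,.006,.12],[.002,.002,.04],[.001,.001,.02]):
        sx=np.vstack([x0]+[x0+np.eye(3)[i]*sc[i] for i in range(3)])
        r=minimize(cost,x0,method="Nelder-Mead",options=dict(initial_simplex=sx,xatol=1e-5,fatol=1e-5,maxiter=250)); x0=r.x
    return r.x,r.fun,M
E
cat > f0.py <<'E'
from fit import *
im={n:cv2.imread(f"pics/{n}0.png") for n in("top","side")}
J=[("shellA",SHELL,24,(391,198),(377,326),-0.3),("shellB",SHELL,24,(388,229),(342,341),-.5),
("blank",rect(56,34),16,(168,252),(206,176),1.2),("offcut",rect(44,20),18,(273,222),(280,234),0.1),
("pallet",rect(140,220),16,(318,236),(292,300),-.1),("bin",rect(95,85),45,(340,181),(360,268),.2),("gauge",None,30,0,0,0)]
for nm,o,h,t,s,th in J[:-1]:
    x=onz("top",t,h/1000)[0]
    best=None
    for sub in (("top","side"),("top",),("side",)):
        sd={k:v for k,v in(("top",t),("side",s)) if k in sub}
        b=min((fit(im,sd,o,h/1000.,[x[0],x[1],th+k]) for k in ((0,.5,-.5) if len(sub)==2 else (0,))),key=lambda r:r[1])
        if len(sub)==2: th=b[0][2]
        print(nm,sub,b[0].round(4),np.degrees(b[0][2]).round(1),round(b[1],3))
E
time python3 f0.py
```

```text
Traceback (most recent call last):
  File "f0.py", line 11, in <module>
    b=min((fit(im,sd,o,h/1000.,[x[0],x[1],th+k]) for k in ((0,.5,-.5) if len(sub)==2 else (0,))),key=lambda r:r[1])
  File "f0.py", line 11, in <genexpr>
    b=min((fit(im,sd,o,h/1000.,[x[0],x[1],th+k]) for k in ((0,.5,-.5) if len(sub)==2 else (0,))),key=lambda r:r[1])
           ~~~^^^^^^^^^^^^^^^^^^^^^^^^^^^^^^^^^^
  File "fit.py", line 44, in fit
    r=minimize(cost,x0,method="Nelder-Mead",options=dict(initial_simplex=sx,xatol=1e-5,fatol=1e-5,maxiter=250)); x0=r.x
  File "fit.py", line 38, in cost
    s=sil(n,out,p,h,M[n].shape,z0); c+=1-np.count_nonzero(s&M[n])/max(1,np.count_nonzero(s|M[n]))
  File "fit.py", line 31, in sil
    j=(i+1)%len(A); f(np.array([A[i],A[j],B[j],B[i]]))
                    ~^^^^^^^^^^^^^^^^^^^^^^^^^^^^^^^^^
  File "fit.py", line 27, in f
    q=(proj(n,P)+0.5)*S-0.5
       ~~~~^^^^^
  File "h.py", line 10, in proj
    c=optics.calibration(n); q=(np.atleast_2d(P)-c["xyz"])@c["orientation"]; K=c["mtx"]
ValueError: time passes only in moves, steps and waits

real	0m12.729s
user	0m6.402s
sys	0m1.815s
```

```bash
python3 - <<'E'
s=open("h.py").read()
s=s.replace("def rays","import functools,os,pickle\n@functools.lru_cache(None)\ndef cal(n):\n    f=f'cal_{n}.pkl'\n    if not os.path.exists(f): pickle.dump(optics.calibration(n),open(f,'wb'))\n    return pickle.load(open(f,'rb'))\ndef rays",1).replace("c=optics.cal","c=cal").replace("c=calibration","c=cal")
open("h.py","w").write(s)
E
grep -n cal h.py; time python3 f0.py; python3 -c "
from h import *;print(manip.read_state()['time'])
t=cv2.imread('pics/top0.png')
from fit import *
cv2.imwrite('pics/m0.png',cv2.resize(cmask(t),(560,420)))"
```

```text
5:def cal(n):
6:    f=f'cal_{n}.pkl'
7:    if not os.path.exists(f): pickle.dump(optics.calibration(n),open(f,'wb'))
10:    c=cal(n); uv=np.atleast_2d(np.asarray(uv,float)); K=c["mtx"]
16:    c=cal(n); q=(np.atleast_2d(P)-c["xyz"])@c["orientation"]; K=c["mtx"]
shellA ('top', 'side') [ 0.6186 -0.3474  0.4062] 23.3 0.074
shellA ('top',) [ 0.6188 -0.3484  0.4187] 24.0 0.043
shellA ('side',) [ 0.6179 -0.3463  0.407 ] 23.3 0.029
shellB ('top', 'side') [ 0.5231 -0.3345  0.5921] 33.9 0.074
shellB ('top',) [ 0.5234 -0.3357  0.5744] 32.9 0.042
shellB ('side',) [ 0.5231 -0.3333  0.5674] 32.5 0.032
blank ('top', 'side') [0.4656 0.35   2.8047] 160.7 0.043
blank ('top',) [0.4655 0.3497 2.7959] 160.2 0.031
blank ('side',) [0.4653 0.3508 2.7966] 160.2 0.047
offcut ('top', 'side') [ 0.5543  0.023  -0.0873] -5.0 0.073
offcut ('top',) [ 0.5542  0.0227 -0.0774] -4.4 0.057
offcut ('side',) [ 0.5543  0.0242 -0.0851] -4.9 0.079
pallet ('top', 'side') [ 0.5027 -0.116  -0.1622] -9.3 0.017
pallet ('top',) [ 0.5025 -0.1163 -0.1596] -9.1 0.007
pallet ('side',) [ 0.503  -0.1134 -0.1546] -8.9 0.023
bin ('top', 'side') [ 0.672  -0.1909  0.1954] 11.2 0.043
bin ('top',) [ 0.6729 -0.192   0.1948] 11.2 0.032
bin ('side',) [ 0.6714 -0.1905  0.2015] 11.5 0.041
0.1
real	0m52.460s
user	0m50.764s
sys	0m4.221s
```

View pics/m0.png

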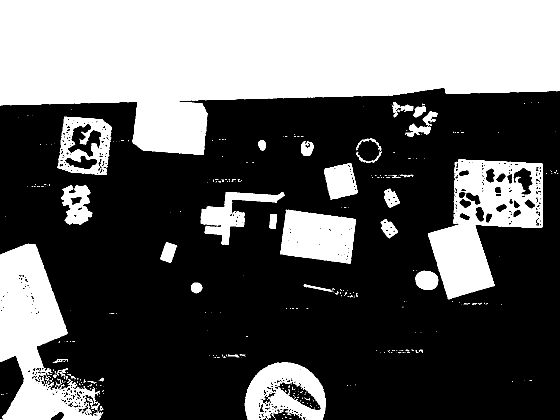

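```bash
cat > f1.py <<'E'
from fit import *
def ratio(img):
    im=img.astype(np.float32); im=cv2.GaussianBlur(im,(0,0),0.7)
    return (im[...,2]-im[...,0])/(im.sum(2)+1)
def edge(img,n,A,B,z,span=6,N=40):
    """A,B world xy of segment; find edge points along pixel normal; returns world pts at z (wood ratio high)"""
    r=ratio(img); P=np.linspace(A,B,N); uv=proj(n,np.c_[P,np.full(N,z)])
    d=uv[-1]-uv[0]; nrm=np.array([-d[1],d[0]])/np.hypot(*d)
    t=np.arange(-span,span+.01,.1); out=[]
    for p in uv:
        q=p+t[:,None]*nrm; v=cv2.remap(r,q[:,0].astype(np.float32)[None],q[:,1].astype(np.float32)[None],cv2.INTER_LINEAR)[0]
        g=np.abs(np.gradient(v)); s=(v<0.11).astype(int); k=np.flatnonzero(np.diff(s))
        if len(k)==0: continue
        k=k[np.argmin(abs(t[k]))]; out.append(p+t[k]*nrm)
    return onz(n,np.array(out),z)
def line(P):
    vx,vy,x,y=cv2.fitLine(P[:,:2].astype(np.float32),cv2.DIST_HUBER,0,1e-4,1e-6).ravel(); return np.array([x,y]),np.array([vx,vy])
if __name__=="__main__":
    im={n:cv2.imread(f"pics/{n}0.png") for n in("top","side")}
    for n in im:
        # guess
        if n=="top": 
            g=lambda u,v,z: onz(n,[[190+u/3.4,150+v/3.4]],z)[0][:2]
            c=g(145,167,0);a=g(290,177,0);b=g(133,320,0)
        else:
            g=lambda u,v,z: onz(n,[[180+u/2.8,150+v/2.8]],z)[0][:2]
            c=g(287,133,.0);a=g(335,220,0);b=g(160,172,0)
        print(n,c,a,b)
        for z in((0,.014)):
            c0,a0,b0=c,a,b
            E1=edge(im[n],n,c0+(a0-c0)*.15,c0+(a0-c0)*.85,z); E2=edge(im[n],n,c0+(b0-c0)*.15,c0+(b0-c0)*.9,z)
            p1,d1=line(E1);p2,d2=line(E2)
            X=np.linalg.solve(np.c_[d1,-d2],p2-p1); C=p1+d1*X[0]
            print(z,C.round(4),np.degrees(np.arctan2(d1[1],d1[0])).round(2),np.degrees(np.arctan2(d2[1],d2[0])).round(2),len(E1),len(E2))
E
python3 f1.py
python3 - <<'E'
from fit import *
s=cv2.imread("pics/side0.png");crop(s,220,150,110,110,6,"pics/s0p.png")
t=cv2.imread("pics/top0.png");crop(t,195,180,100,70,8,"pics/t0p.png")
E
```

```text
top [0.62694672 0.14783773] [0.61410203 0.01317417] [0.48511426 0.16090025]
0 [0.6263 0.1481] 84.59 -5.85 40 30
0.014 [0.6247 0.1471] 84.49 -5.68 40 29
side [0.63312619 0.15275528] [0.61545515 0.01996214] [0.48886128 0.16833697]
0 [0.6279 0.1499] 84.58 -5.89 40 40
0.014 [0.6214 0.1373] 84.61 -6.28 40 40
```

View pics/s0p.png

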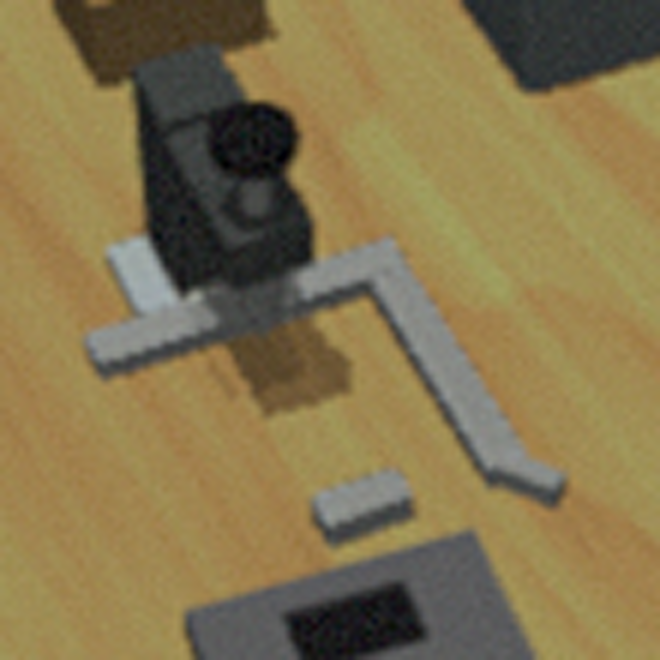

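View pics/t0p.png

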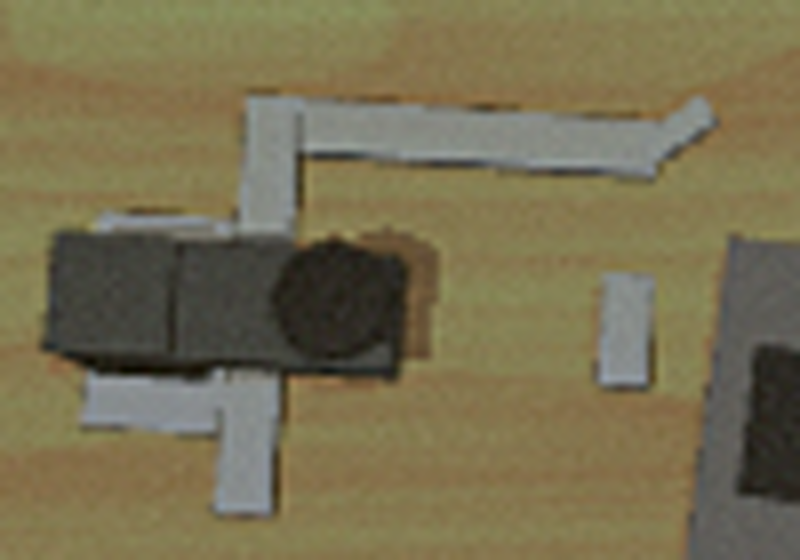

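```bash
cat > f2.py <<'E'
from fit import *
import sys
def pockets(img,n,pal,zfl=0.008):
    im=cv2.GaussianBlur(cv2.resize(img,None,fx=S,fy=S,interpolation=cv2.INTER_CUBIC),(0,0),2)
    g=cv2.cvtColor(im,cv2.COLOR_BGR2GRAY)
    m=np.zeros(g.shape,np.uint8); q=(proj(n,place(rect(134,214),*pal,.016))+.5)*S-.5
    cv2.fillPoly(m,[q.astype(int)],255)
    a=g[m>0]; th,_=cv2.threshold(a,0,255,cv2.THRESH_OTSU)
    b=((g<th)&(m>0)).astype(np.uint8)
    k,l,st,ce=cv2.connectedComponentsWithStats(b)
    R=[]
    for i in range(1,k):
        if st[i,4]<16*40: continue
        w=onz(n,(ce[i]+.5)/S-.5,zfl)[0]; c,s=np.cos(pal[2]),np.sin(pal[2])
        d=w[:2]-pal[:2]; R.append((w[:2].round(4),(np.array([c*d[0]+s*d[1],-s*d[0]+c*d[1]])*1000).round(1),st[i,4]//16))
    return R
if __name__=="__main__":
    pal={"top":[.5025,-.1163,-.1596],"side":[.503,-.1134,-.1546]}
    for n in pal:
        print(n)
        for r in pockets(cv2.imread(f"pics/{n}0.png"),n,pal[n]): print(*r)
E
python3 f2.py; python3 -c "
from workcell import manip
print(manip.tcp_to_tips)"
```

```text
top
[ 0.5298 -0.1413] [ 31.  -20.3] 195
[ 0.5197 -0.2049] [ 31.1 -84.8] 195
[ 0.5151 -0.0421] [ 0.7 75.2] 223
[ 0.4643 -0.1307] [-35.4 -20.3] 197
[ 0.4539 -0.1942] [-35.6 -84.7] 195
side
[ 0.5164 -0.0367] [ 1.4 77.9] 218
[ 0.5311 -0.1362] [ 31.2 -18.2] 210
[ 0.4654 -0.1256] [-35.2 -17.9] 218
[ 0.5207 -0.1999] [ 30.8 -82.8] 230
[ 0.4551 -0.1892] [-35.7 -82.3] 243
0.017
```

```bash
cat > go.py <<'E'
from h import *
import sys
s=manip.read_state();R=s["ee_rot"];p=s["position"]
a=np.degrees(np.arctan2(R[1,0],R[0,0]))
def to(x,y,z,ang=None):
    d=R.T@(np.array([x,y,z])-p)*1000
    yaw=0
    if ang is not None:
        da=(ang-a+90)%180-90; yaw=-np.radians(da)
    return d.round(1),round(float(yaw),3)
print("t",round(s["time"],2),"p",(p*1000).round(1),"ang",a.round(2),"F",s["ft_force"].round(1),"w",round(s["grip_width"]*1000,1),"q6",s["q"][5].round(0))
v=list(map(float,sys.argv[1:]))
if v: print(*to(v[0]/1000,v[1]/1000,v[2]/1000,v[3] if len(v)>3 else None))
E
python3 go.py 554.3 23.5 120 85.3
```

```text
t 0.1 p [150.9 502.6 247.8] ang 73.28 F [-0.1 -0.4 -0.1] w 85.6 q6 -13.0
[-342.7  524.2  128.1] -0.21
```

Call:
move_arm(
  rows=[
    {"grip": 28, "x": -343, "y": 524, "z": 0, "yaw": -0.21},
    {"grip": 28, "x": -343, "y": 524, "z": 0, "yaw": -0.21},
    {"grip": 28, "x": -343, "y": 524, "z": 0, "yaw": -0.21},
    {"grip": 28, "x": -343, "y": 524, "z": 0, "yaw": -0.21},
    {"grip": 28, "x": -343, "y": 524, "z": 0, "yaw": -0.21},
    {"grip": 28, "x": -343, "y": 524, "z": 0, "yaw": -0.21},
    {"grip": 28, "x": -343, "y": 524, "z": 0, "yaw": -0.21},
    {"grip": 28, "x": -343, "y": 524, "z": 0, "yaw": -0.21},
    {"grip": 28, "x": -343, "y": 524, "z": 0, "yaw": -0.21},
    {"grip": 28, "x": -343, "y": 524, "z": 0, "yaw": -0.21},
  ],
  force=40,
)

```text
time: 1.1
position: [0.4706, 0.1222, 0.2482]
ee_rot: [[0.082, 0.997, -0.0], [0.997, -0.082, 0.0], [0.0, -0.0, -1.0]]
ft_force: [0.1, 1.9, 0.4]
grip_width: 0.028
```

```bash
python3 go.py 554.3 23.5 60 85.3
```

```text
t 1.1 p [470.6 122.2 248.2] ang 85.29 F [0.1 1.9 0.4] w 28.0 q6 -85.0
[-91.5  91.6 188.2] -0.0
```

Call:
move_arm(
  rows=[
    {"grip": 28, "x": -91.5, "y": 91.5, "z": 60, "yaw": 0},
    {"grip": 28, "x": -91.5, "y": 91.5, "z": 60, "yaw": 0},
    {"grip": 28, "x": -91.5, "y": 91.5, "z": 60, "yaw": 0},
    {"grip": 28, "x": -91.5, "y": 91.5, "z": 60, "yaw": 0},
    {"grip": 28, "x": -91.5, "y": 91.5, "z": 150, "yaw": 0},
    {"grip": 28, "x": -91.5, "y": 91.5, "z": 150, "yaw": 0},
    {"grip": 28, "x": -91.5, "y": 91.5, "z": 170, "yaw": 0},
    {"grip": 28, "x": -91.5, "y": 91.5, "z": 170, "yaw": 0},
    {"grip": 28, "x": -91.5, "y": 91.5, "z": 170, "yaw": 0},
  ],
)

```text
time: 2.0
position: [0.5537, 0.0258, 0.0793]
ee_rot: [[0.081, 0.997, 0.001], [0.997, -0.081, -0.0], [-0.0, 0.001, -1.0]]
ft_force: [-0.5, 0.4, 0.4]
grip_width: 0.0281
```

```bash
python3 go.py 554.3 23.5 22 85.3; python3 - <<'E'
from h import *
p,d=optics.snapshot("side"); p=p[...,::-1].copy(); cv2.imwrite("pics/s1.png",p); crop(p,200,150,180,150,4,"pics/s1c.png")
E
```

```text
t 2.0 p [553.7  25.8  79.3] ang 85.34 F [-0.5  0.4  0.4] w 28.1 q6 -95.0
[-2.2  0.7 57.3] 0.001
```

View pics/s1c.png

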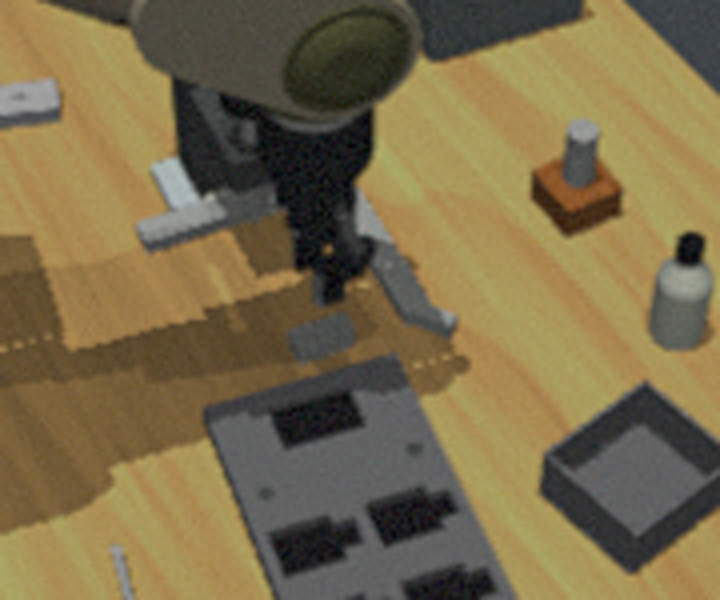

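Call:
move_arm(
  rows=[
    {"grip": 28, "x": -2, "y": 1, "z": 30, "yaw": 0},
    {"grip": 28, "x": -2, "y": 1, "z": 57, "yaw": 0},
    {"grip": 28, "x": -2, "y": 1, "z": 57, "yaw": 0},
    {"grip": 28, "x": -2, "y": 1, "z": 57, "yaw": 0},
    {"grip": 10, "x": -2, "y": 1, "z": 57, "yaw": 0},
    {"grip": 10, "x": -2, "y": 1, "z": 57, "yaw": 0},
    {"grip": 10, "x": -2, "y": 1, "z": 57, "yaw": 0},
    {"grip": 10, "x": -2, "y": 1, "z": 57, "yaw": 0},
  ],
  force=40,
)

```text
time: 2.85
position: [0.5555, 0.0233, 0.0236]
ee_rot: [[0.082, 0.997, 0.004], [0.997, -0.082, -0.001], [-0.0, 0.004, -1.0]]
ft_force: [-1.1, 1.0, 7.9]
grip_width: 0.0188
```

```bash
python3 go.py 554.3 23.5 150 85.3
```

```text
t 2.85 p [555.5  23.3  23.6] ang 85.32 F [-1.1  1.   7.9] w 18.8 q6 -95.0
[   0.    -0.7 -126.4] 0.0
```

Call:
move_arm(
  rows=[
    {"grip": 10, "x": 0, "y": 0, "z": -20, "yaw": 0},
    {"grip": 10, "x": 0, "y": 0, "z": -50, "yaw": 0},
    {"grip": 10, "x": 0, "y": 0, "z": -90, "yaw": 0},
    {"grip": 10, "x": 0, "y": 0, "z": -106, "yaw": 0},
    {"grip": 10, "x": 0, "y": 0, "z": -106, "yaw": 0},
  ],
)

```text
time: 3.35
position: [0.5555, 0.0233, 0.1307]
ee_rot: [[0.082, 0.997, 0.006], [0.997, -0.082, -0.001], [-0.001, 0.006, -1.0]]
ft_force: [-0.2, 0.3, -1.2]
grip_width: 0.0191
```

```bash
python3 go.py 672.2 -191 130 101.2
```

```text
t 3.35 p [555.5  23.3 130.7] ang 85.32 F [-0.2  0.3 -1.2] w 19.1 q6 -95.0
[-204.   133.8    1.6] -0.277
```

Call:
move_arm(
  rows=[
    {"grip": 10, "x": -204, "y": 134, "z": 0, "yaw": -0.277},
    {"grip": 10, "x": -204, "y": 134, "z": 0, "yaw": -0.277},
    {"grip": 10, "x": -204, "y": 134, "z": 0, "yaw": -0.277},
    {"grip": 10, "x": -204, "y": 134, "z": 0, "yaw": -0.277},
    {"grip": 10, "x": -204, "y": 134, "z": 0, "yaw": -0.277},
    {"grip": 10, "x": -204, "y": 134, "z": 0, "yaw": -0.277},
    {"grip": 10, "x": -204, "y": 134, "z": 0, "yaw": -0.277},
    {"grip": 10, "x": -204, "y": 134, "z": 0, "yaw": -0.277},
  ],
)

```text
time: 4.15
position: [0.6707, -0.1898, 0.1266]
ee_rot: [[-0.195, 0.981, -0.001], [0.981, 0.195, 0.001], [0.001, -0.001, -1.0]]
ft_force: [-0.6, 0.3, -1.9]
grip_width: 0.0189
```

```bash
python3 go.py 672.2 -191 47 101.2; python3 - <<'E'
from h import *
p,d=optics.snapshot("side"); p=p[...,::-1].copy(); cv2.imwrite("pics/s2.png",p); crop(p,250,120,190,190,3.2,"pics/s2c.png")
E
```

```text
t 4.15 p [ 670.7 -189.8  126.6] ang 101.23 F [-0.6  0.3 -1.9] w 18.9 q6 -127.0
[-1.6  1.4 79.6] 0.0
```

View pics/s2c.png

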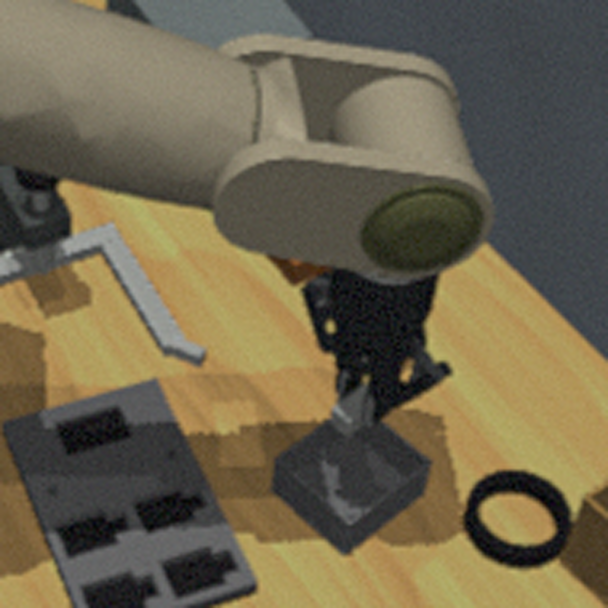

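Call:
move_arm(
  rows=[
    {"grip": 10, "x": -2, "y": 1, "z": 40, "yaw": 0},
    {"grip": 10, "x": -2, "y": 1, "z": 74, "yaw": 0},
    {"grip": 10, "x": -2, "y": 1, "z": 74, "yaw": 0},
    {"grip": 10, "x": -2, "y": 1, "z": 74, "yaw": 0},
    {"grip": 28, "x": -2, "y": 1, "z": 74, "yaw": 0},
    {"grip": 28, "x": -2, "y": 1, "z": 74, "yaw": 0},
    {"grip": 28, "x": -2, "y": 1, "z": 74, "yaw": 0},
    {"grip": 28, "x": -2, "y": 1, "z": 24, "yaw": 0},
    {"grip": 28, "x": -2, "y": 1, "z": -26, "yaw": 0},
    {"grip": 28, "x": -2, "y": 1, "z": -60, "yaw": 0},
  ],
)

```text
time: 5.2
position: [0.6731, -0.1929, 0.1922]
ee_rot: [[-0.194, 0.981, 0.005], [0.981, 0.194, -0.002], [-0.003, 0.004, -1.0]]
ft_force: [0.6, -0.3, -0.1]
grip_width: 0.0279
```

```bash
python3 go.py 465.5 350 180 70.3; python3 - <<'E'
from h import *
p,d=optics.snapshot("side"); p=p[...,::-1].copy(); cv2.imwrite("pics/s3.png",p); crop(p,250,120,190,190,3.2,"pics/s3c.png")
E
```

```text
t 5.2 p [ 673.1 -192.9  192.2] ang 101.18 F [ 0.6 -0.3 -0.1] w 27.9 q6 -127.0
[572.9 -98.4  10. ] 0.539
```

View pics/s3c.png

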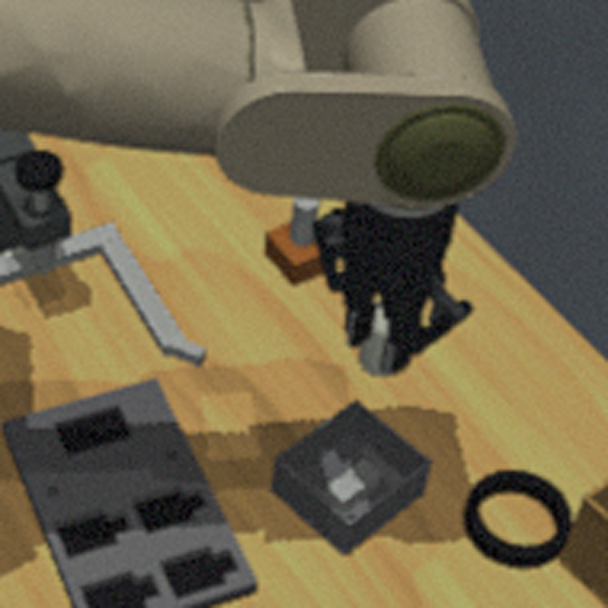

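```bash
python3 - <<'E'
from h import *
p=cv2.imread("pics/s3.png"); s=manip.read_state(); R=s["ee_rot"];P=s["position"]
u0,v0=330,170; c=cv2.resize(p[v0:v0+90,u0:u0+90],None,fx=7,fy=7,interpolation=cv2.INTER_CUBIC)
c=np.clip(c.astype(float)*2,0,255).astype(np.uint8)
for dz,col in((0,(0,255,0)),(.017,(0,0,255)),(.024,(255,0,255))):
  for dx in(-.014,.014):
    for dy in (-.011,.011):
      q=proj("side",P+R@[dx,dy,dz])[0]; q=((q-[u0,v0]+.5)*7).astype(int); cv2.circle(c,tuple(q),3,col,-1)
cv2.imwrite("pics/s3t.png",c)
E
```

View pics/s3t.png

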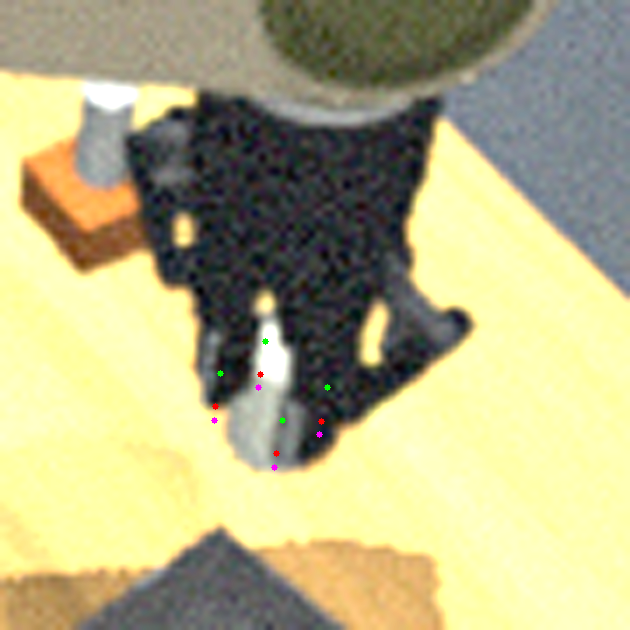

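```bash
python3 go.py 611.9 -350.2 110 113.5
```

```text
t 5.25 p [ 674.4 -193.4  197.9] ang 101.19 F [ 0.3 -0.2  6.1] w 28.1 q6 -127.0
[-141.   -92.7   88. ] -0.215
```

Call:
move_arm(
  rows=[
    {"grip": 50, "x": -141, "y": -92, "z": 30, "yaw": -0.21},
    {"grip": 50, "x": -141, "y": -92, "z": 60, "yaw": -0.21},
    {"grip": 50, "x": -141, "y": -92, "z": 100, "yaw": -0.21},
    {"grip": 50, "x": -141, "y": -92, "z": 100, "yaw": -0.21},
    {"grip": 50, "x": -141, "y": -92, "z": 100, "yaw": -0.21},
    {"grip": 50, "x": -141, "y": -92, "z": 100, "yaw": -0.21},
    {"grip": 50, "x": -141, "y": -92, "z": 100, "yaw": -0.21},
    {"grip": 50, "x": -141, "y": -92, "z": 100, "yaw": -0.21},
  ],
)

```text
time: 6.05
position: [0.6108, -0.3479, 0.0892]
ee_rot: [[-0.396, 0.918, 0.002], [0.918, 0.396, -0.002], [-0.002, 0.001, -1.0]]
ft_force: [-0.0, 0.0, 0.6]
grip_width: 0.0501
```

```bash
python3 go.py 611.9 -350.2 30 113.5;python3 - <<'E'
from h import *
p,d=optics.snapshot("side"); p=p[...,::-1].copy(); cv2.imwrite("pics/s4.png",p); crop(p,280,230,190,150,4,"pics/s4c.png")
E
```

```text
t 6.05 p [ 610.8 -347.9   89.2] ang 113.32 F [-0.   0.   0.6] w 50.1 q6 -153.0
[-2.4  0.  59.2] -0.003
```

View pics/s4c.png

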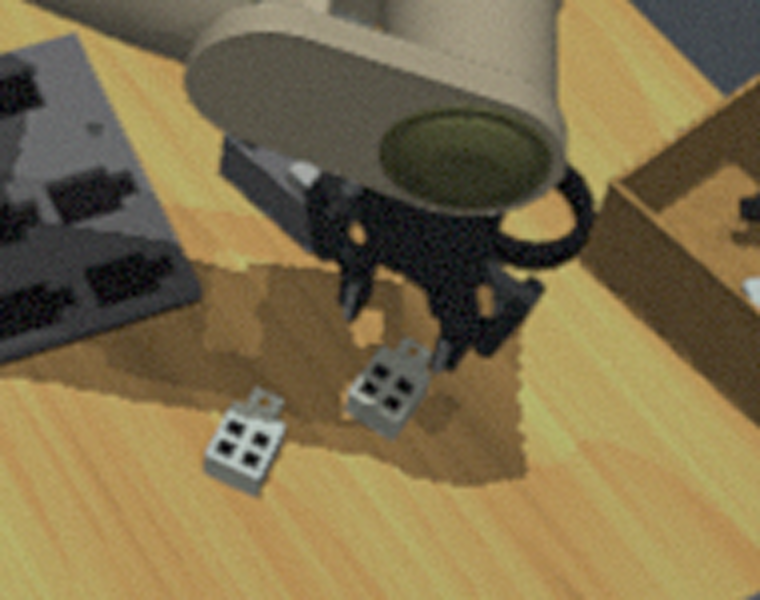

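Shell A lies between the jaws as expected. Descend to z≈30 and grip.

Call:
move_arm(
  rows=[
    {"grip": 50, "x": -2, "y": 0, "z": 40, "yaw": 0},
    {"grip": 50, "x": -2, "y": 0, "z": 59, "yaw": 0},
    {"grip": 50, "x": -2, "y": 0, "z": 59, "yaw": 0},
    {"grip": 50, "x": -2, "y": 0, "z": 59, "yaw": 0},
    {"grip": 25, "x": -2, "y": 0, "z": 59, "yaw": 0},
    {"grip": 25, "x": -2, "y": 0, "z": 59, "yaw": 0},
    {"grip": 25, "x": -2, "y": 0, "z": 59, "yaw": 0},
    {"grip": 25, "x": -2, "y": 0, "z": 59, "yaw": 0},
    {"grip": 25, "x": -2, "y": 0, "z": 59, "yaw": 0},
  ],
  force=40,
)

```text
time: 7.0
position: [0.6114, -0.3512, 0.0307]
ee_rot: [[-0.394, 0.919, 0.003], [0.919, 0.394, -0.002], [-0.003, 0.002, -1.0]]
ft_force: [0.4, 0.9, 6.5]
grip_width: 0.0329
```

```bash
python3 go.py 611.9 -350.2 30 113.5;python3 - <<'E'
from h import *
p,d=optics.snapshot("side"); p=p[...,::-1].copy(); cv2.imwrite("pics/s5.png",p); crop(p,280,230,190,150,4,"pics/s5c.png")
E
```

```text
t 7.0 p [ 611.4 -351.2   30.7] ang 113.22 F [0.4 0.9 6.5] w 32.9 q6 -153.0
[0.7 0.9 0.7] -0.005
```

View pics/s5c.png

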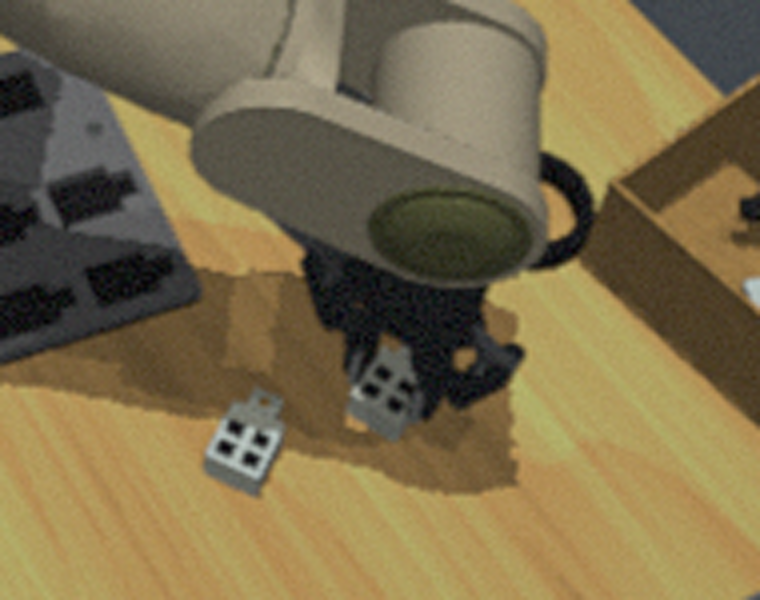

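Call:
move_arm(
  rows=[
    {"grip": 25, "x": 0, "y": 0, "z": -10, "yaw": 0},
    {"grip": 25, "x": 0, "y": 0, "z": -30, "yaw": 0},
    {"grip": 25, "x": 0, "y": 0, "z": -60, "yaw": 0},
    {"grip": 25, "x": 0, "y": 0, "z": -60, "yaw": 0},
    {"grip": 25, "x": 0, "y": 0, "z": -60, "yaw": 0},
  ],
  force=60,
)

```text
time: 7.55
position: [0.6105, -0.3507, 0.0893]
ee_rot: [[-0.394, 0.919, 0.001], [0.919, 0.394, -0.001], [-0.001, 0.001, -1.0]]
ft_force: [-0.4, -0.2, -0.3]
grip_width: 0.0323
```

```bash
python3 go.py 524.4 -139.6 90 80.95
```

```text
t 7.55 p [ 610.5 -350.7   89.3] ang 113.22 F [-0.4 -0.2 -0.3] w 32.3 q6 -153.0
[228.    4.1  -1. ] 0.563
```

Call:
move_arm(
  rows=[
    {"grip": 25, "x": 228, "y": 4, "z": -1, "yaw": 0.563},
    {"grip": 25, "x": 228, "y": 4, "z": -1, "yaw": 0.563},
    {"grip": 25, "x": 228, "y": 4, "z": -1, "yaw": 0.563},
    {"grip": 25, "x": 228, "y": 4, "z": -1, "yaw": 0.563},
    {"grip": 25, "x": 228, "y": 4, "z": -1, "yaw": 0.563},
    {"grip": 25, "x": 228, "y": 4, "z": -1, "yaw": 0.563},
    {"grip": 25, "x": 228, "y": 4, "z": -1, "yaw": 0.563},
    {"grip": 25, "x": 228, "y": 4, "z": -1, "yaw": 0.563},
    {"grip": 25, "x": 228, "y": 4, "z": -1, "yaw": 0.563},
  ],
)

```text
time: 8.45
position: [0.5244, -0.1405, 0.089]
ee_rot: [[0.158, 0.987, -0.0], [0.987, -0.158, 0.0], [0.0, -0.0, -1.0]]
ft_force: [0.1, 0.0, -0.1]
grip_width: 0.032
```

```bash
python3 go.py 524.4 -139.6 50 80.95
```

```text
t 8.45 p [ 524.4 -140.5   89. ] ang 80.9 F [ 0.1  0.  -0.1] w 32.0 q6 -108.0
[ 0.9 -0.1 39. ] -0.001
```

Call:
move_arm(
  rows=[
    {"grip": 25, "x": 1, "y": 0, "z": 20, "yaw": 0},
    {"grip": 25, "x": 1, "y": 0, "z": 37, "yaw": 0},
    {"grip": 25, "x": 1, "y": 0, "z": 37, "yaw": 0},
    {"grip": 25, "x": 1, "y": 0, "z": 37, "yaw": 0},
  ],
)

```text
time: 8.85
position: [0.5245, -0.1391, 0.0525]
ee_rot: [[0.158, 0.987, -0.0], [0.987, -0.158, 0.0], [0.0, -0.0, -1.0]]
ft_force: [-0.4, -0.4, -0.0]
grip_width: 0.032
```

```bash
python3 go.py 524.4 -139.6 50 80.95; python3 - <<'E'
from h import *
p,d=optics.snapshot("side"); p=p[...,::-1].copy(); cv2.imwrite("pics/s6.png",p); crop(p,240,220,110,100,6,"pics/s6c.png")
p,d=optics.snapshot("top"); p=p[...,::-1].copy(); cv2.imwrite("pics/t6.png",p); crop(p,270,190,110,90,7,"pics/t6c.png")
E
```

```text
t 8.85 p [ 524.5 -139.1   52.5] ang 80.93 F [-0.4 -0.4 -0. ] w 32.0 q6 -108.0
[-0.6 -0.   2.5] -0.0
```

View pics/s6c.png

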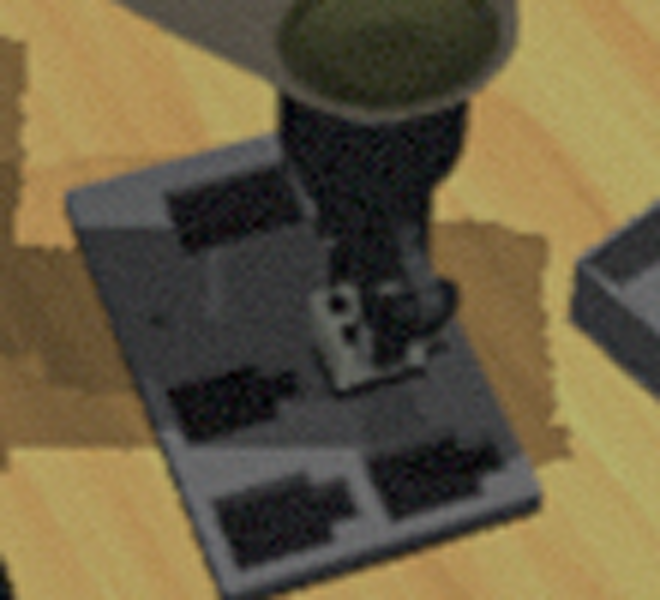

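View pics/t6c.png

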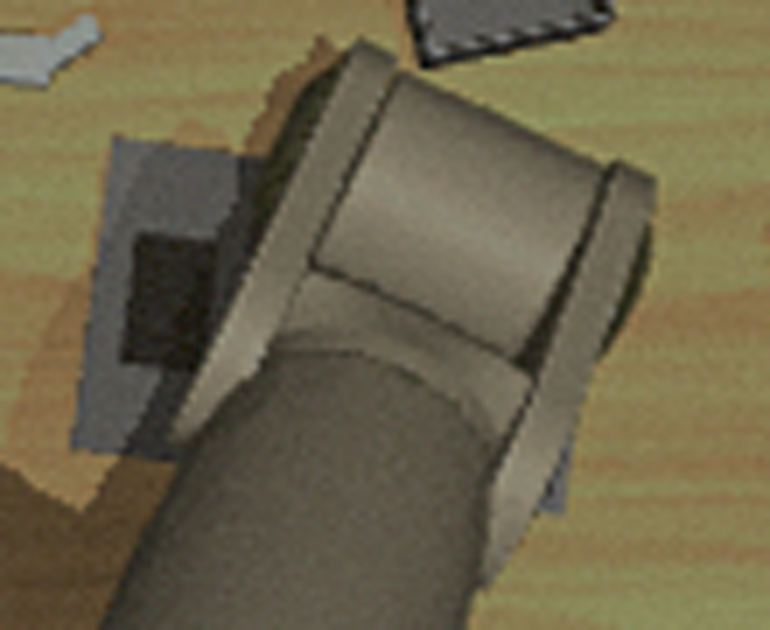

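```bash
python3 - <<'E'
from fit import *
p=cv2.imread("pics/s6.png"); s=manip.read_state(); R=s["ee_rot"];P=s["position"]
u0,v0=240,220;k=7
c=cv2.resize(p[v0:v0+85,u0:u0+110],None,fx=k,fy=k,interpolation=cv2.INTER_CUBIC)
c=np.clip(c.astype(float)*1.7,0,255).astype(np.uint8)
def dr(W,col):
    q=((proj("side",W)-[u0,v0]+.5)*k-.5).astype(int); cv2.polylines(c,[q],True,col,1)
th=np.arctan2(R[1,1],R[0,1]); o=P+R@[0,.0079,0]
zb=P[2]-.0307
dr(place(SHELL,o[0],o[1],th,zb),(0,0,255));dr(place(SHELL,o[0],o[1],th,zb+.024),(0,255,0))
pal=(.5027,-.1155,np.radians(-9.05))
dr(place(rect(140,220),*pal,.016),(255,0,255));dr(place(rect(140,220),*pal,0),(255,0,255))
PK=np.array([[-28.5,-18.5],[11.5,-18.5],[11.5,-10.5],[28.5,-10.5],[28.5,10.5],[11.5,10.5],[11.5,18.5],[-28.5,18.5]])/1000
PK[:,0]+=0
for xy in ((33,-20),(33,-85),(-33,-20),(-33,-85)):
    w=place(np.array([xy])/1000,*pal,0)[0]; dr(place(PK,w[0],w[1],pal[2],.016),(255,255,0))
w=place(np.array([(0,75)])/1000,*pal,0)[0]; dr(place(rect(59,37),w[0],w[1],pal[2],.016),(255,255,0))
cv2.imwrite("pics/s6o.png",c)
E
```

```text
(no output)
```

View pics/s6o.png

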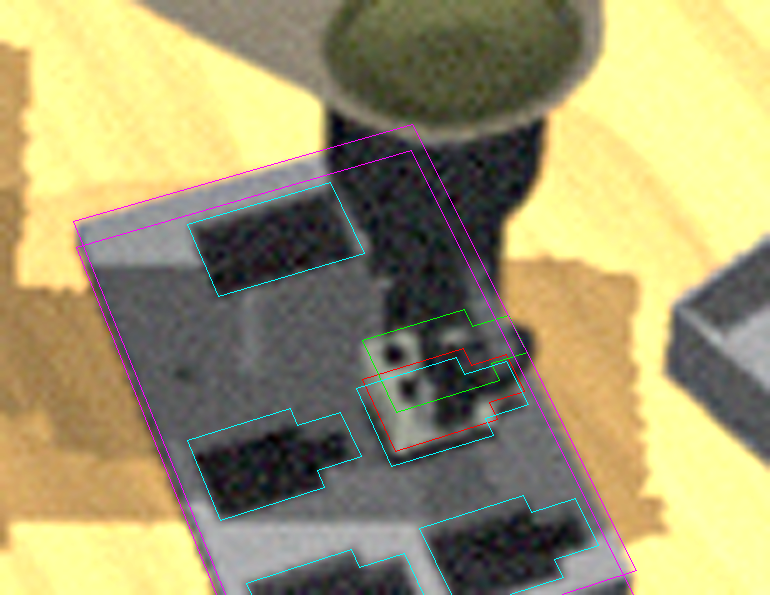

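Call:
move_arm(
  rows=[
    {"grip": 25, "x": -0.6, "y": 0, "z": 3, "yaw": 0},
    {"grip": 25, "x": -0.6, "y": 0, "z": 5, "yaw": 0},
    {"grip": 25, "x": -0.6, "y": 0, "z": 7, "yaw": 0},
    {"grip": 25, "x": -0.6, "y": 0, "z": 9, "yaw": 0},
    {"grip": 25, "x": -0.6, "y": 0, "z": 9, "yaw": 0},
  ],
)

```text
time: 9.45
position: [0.5241, -0.1391, 0.043]
ee_rot: [[0.157, 0.988, -0.0], [0.988, -0.157, 0.0], [0.0, -0.0, -1.0]]
ft_force: [-0.7, 0.2, -0.5]
grip_width: 0.0321
```

```bash
python3 go.py 524.4 -139.6 36 80.95
```

```text
t 9.45 p [ 524.1 -139.1   43. ] ang 80.96 F [-0.7  0.2 -0.5] w 32.1 q6 -108.0
[-0.5  0.4  7. ] 0.0
```

Call:
move_arm(
  rows=[
    {"grip": 25, "x": 0, "y": 0, "z": 2, "yaw": 0},
    {"grip": 25, "x": 0, "y": 0, "z": 4, "yaw": 0},
    {"grip": 25, "x": 0, "y": 0, "z": 6, "yaw": 0},
    {"grip": 25, "x": 0, "y": 0, "z": 6, "yaw": 0},
  ],
)

```text
time: 9.85
position: [0.5242, -0.1391, 0.037]
ee_rot: [[0.157, 0.988, -0.0], [0.988, -0.157, 0.0], [0.0, -0.0, -1.0]]
ft_force: [-0.5, 1.2, -0.7]
grip_width: 0.0323
```

```bash
python3 go.py 524.4 -139.6 36 80.95; python3 - <<'E'
from h import *
p,d=optics.snapshot("side"); p=p[...,::-1].copy(); cv2.imwrite("pics/s7.png",p); crop(p,240,220,110,100,6,"pics/s7c.png")
E
```

```text
t 9.85 p [ 524.2 -139.1   37. ] ang 80.96 F [-0.5  1.2 -0.7] w 32.3 q6 -108.0
[-0.5  0.3  1. ] 0.0
```

View pics/s7c.png

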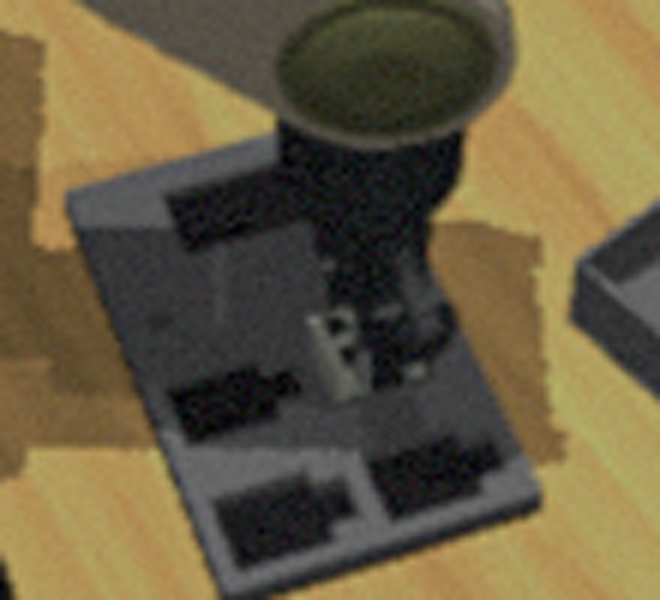

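Call:
move_arm(
  rows=[
    {"grip": 43, "x": 0, "y": 0, "z": 0, "yaw": 0},
    {"grip": 43, "x": 0, "y": 0, "z": 0, "yaw": 0},
    {"grip": 43, "x": 0, "y": 0, "z": 0, "yaw": 0},
    {"grip": 43, "x": 0, "y": 0, "z": -10, "yaw": 0},
    {"grip": 43, "x": 0, "y": 0, "z": -40, "yaw": 0},
    {"grip": 43, "x": 0, "y": 0, "z": -80, "yaw": 0},
    {"grip": 50, "x": 0, "y": 0, "z": -80, "yaw": 0},
    {"grip": 50, "x": 0, "y": 0, "z": -80, "yaw": 0},
  ],
  force=40,
)

```text
time: 10.7
position: [0.5245, -0.1392, 0.1184]
ee_rot: [[0.157, 0.988, 0.002], [0.988, -0.157, -0.001], [-0.001, 0.002, -1.0]]
ft_force: [0.5, 0.1, -0.4]
grip_width: 0.0497
```

```bash
cat > snap.py <<'E'
from fit import *
import sys
k=sys.argv[1]
for n in("top","side"):
    p,d=optics.snapshot(n); cv2.imwrite(f"pics/{n}{k}.png",p[...,::-1])
E
python3 snap.py 8; python3 go.py 517.3 -338.3 110 122.7; python3 - <<'E'
from fit import *
p=cv2.imread("pics/side8.png"); crop(p,240,200,130,140,4.2,"pics/s8c.png")
im={n:cv2.imread(f"pics/{n}8.png") for n in("top","side")}
for n,s in (("top",(388,229)),("side",(342,341))):
    b=fit(im,{n:s},SHELL,.024,[.5232,-.334,.57]); print(n,b[0].round(4),round(b[1],3))
E
```

```text
t 10.8 p [ 523.8 -138.9  116.7] ang 80.96 F [-0.1 -0.1 -1. ] w 49.9 q6 -108.0
[-197.9   24.9    6.6] -0.729
top [ 0.5235 -0.3358  0.5669] 0.042
side [ 0.5231 -0.3332  0.5689] 0.031
```

View pics/s8c.png

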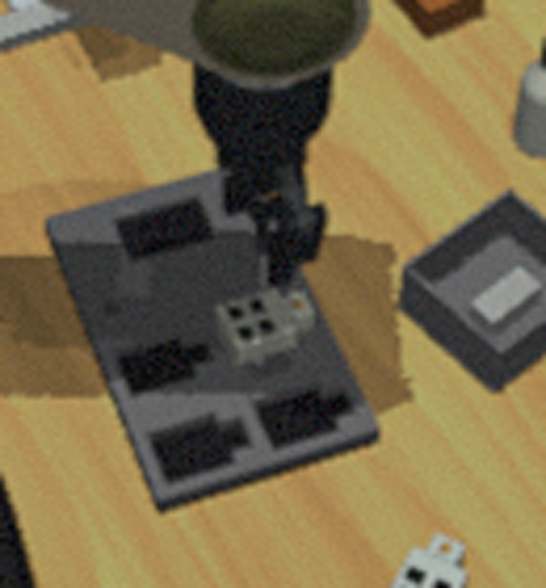

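```bash
python3 - <<'E'
import sys; sys.argv=["go"]
exec(open("go.py").read())
print(to(.5174,-.3388,.1100)[0], np.radians(a+57.5))
E
```

```text
t 10.8 p [ 523.8 -138.9  116.7] ang 80.96 F [-0.1 -0.1 -1. ] w 49.9 q6 -108.0
[-198.4   25.1    6.6] 2.4165512175265498
```

Call:
move_arm(
  rows=[
    {"grip": 50, "x": -198.4, "y": 25, "z": 6, "yaw": 2.417},
    {"grip": 50, "x": -198.4, "y": 25, "z": 6, "yaw": 2.417},
    {"grip": 50, "x": -198.4, "y": 25, "z": 6, "yaw": 2.417},
    {"grip": 50, "x": -198.4, "y": 25, "z": 6, "yaw": 2.417},
    {"grip": 50, "x": -198.4, "y": 25, "z": 6, "yaw": 2.417},
    {"grip": 50, "x": -198.4, "y": 25, "z": 6, "yaw": 2.417},
    {"grip": 50, "x": -198.4, "y": 25, "z": 6, "yaw": 2.417},
    {"grip": 50, "x": -198.4, "y": 25, "z": 6, "yaw": 2.417},
    {"grip": 50, "x": -198.4, "y": 25, "z": 6, "yaw": 2.417},
    {"grip": 50, "x": -198.4, "y": 25, "z": 6, "yaw": 2.417},
  ],
)

```text
time: 11.8
position: [0.5173, -0.3387, 0.11]
ee_rot: [[0.996, -0.093, -0.002], [-0.093, -0.996, 0.002], [-0.002, -0.002, -1.0]]
ft_force: [1.3, -0.7, 1.3]
grip_width: 0.0501
```

```bash
sed -i 's/da=(ang-a+90)%180-90/da=(ang-a+180)%360-180/' go.py; python3 go.py 517.4 -338.8 110 -57.5
```

```text
t 11.8 p [ 517.3 -338.7  110. ] ang -5.34 F [ 1.3 -0.7  1.3] w 50.1 q6 -39.0
[ 0.1  0.1 -0. ] 0.91
```

Call:
move_arm(
  rows=[
    {"grip": 50, "x": 0, "y": 0, "z": 0, "yaw": 0.91},
    {"grip": 50, "x": 0, "y": 0, "z": 0, "yaw": 0.91},
    {"grip": 50, "x": 0, "y": 0, "z": 0, "yaw": 0.91},
    {"grip": 50, "x": 0, "y": 0, "z": 0, "yaw": 0.91},
    {"grip": 50, "x": 0, "y": 0, "z": 0, "yaw": 0.91},
    {"grip": 50, "x": 0, "y": 0, "z": 0, "yaw": 0.91},
    {"grip": 50, "x": 0, "y": 0, "z": 20, "yaw": 0.91},
    {"grip": 50, "x": 0, "y": 0, "z": 30, "yaw": 0.91},
    {"grip": 50, "x": 0, "y": 0, "z": 30, "yaw": 0.91},
    {"grip": 50, "x": 0, "y": 0, "z": 30, "yaw": 0.91},
  ],
)

```text
time: 12.8
position: [0.5177, -0.339, 0.0812]
ee_rot: [[0.543, -0.84, -0.0], [-0.84, -0.543, 0.0], [-0.001, 0.0, -1.0]]
ft_force: [0.8, 0.0, 1.0]
grip_width: 0.0502
```

```bash
python3 go.py 517.4 -338.8 30 -57.5;python3 - <<'E'
from h import *
p,d=optics.snapshot("side"); p=p[...,::-1].copy(); cv2.imwrite("pics/s9.png",p); crop(p,280,250,150,130,4.5,"pics/s9c.png")
E
```

```text
t 12.8 p [ 517.7 -339.    81.2] ang -57.1 F [0.8 0.  1. ] w 50.2 q6 13.0
[-0.3  0.1 51.2] 0.007
```

View pics/s9c.png

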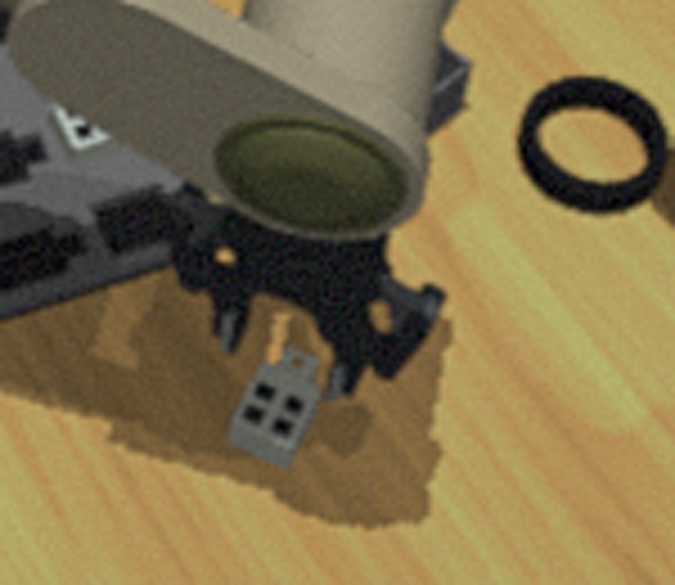

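Call:
move_arm(
  rows=[
    {"grip": 50, "x": 0, "y": 0, "z": 30, "yaw": 0.007},
    {"grip": 50, "x": 0, "y": 0, "z": 50.5, "yaw": 0.007},
    {"grip": 50, "x": 0, "y": 0, "z": 50.5, "yaw": 0.007},
    {"grip": 50, "x": 0, "y": 0, "z": 50.5, "yaw": 0.007},
    {"grip": 25, "x": 0, "y": 0, "z": 50.5, "yaw": 0.007},
    {"grip": 25, "x": 0, "y": 0, "z": 50.5, "yaw": 0.007},
    {"grip": 25, "x": 0, "y": 0, "z": 50.5, "yaw": 0.007},
    {"grip": 25, "x": 0, "y": 0, "z": 50.5, "yaw": 0.007},
    {"grip": 25, "x": 0, "y": 0, "z": 50.5, "yaw": 0.007},
  ],
  force=60,
)

```text
time: 13.75
position: [0.5185, -0.3397, 0.0329]
ee_rot: [[0.537, -0.844, 0.002], [-0.844, -0.537, -0.002], [0.003, -0.001, -1.0]]
ft_force: [-0.3, 0.1, 7.9]
grip_width: 0.0319
```

```bash
python3 go.py 517.4 -338.8 30 -57.5
```

```text
t 13.75 p [ 518.5 -339.7   32.9] ang -57.52 F [-0.3  0.1  7.9] w 31.9 q6 13.0
[-1.4  0.5  2.9] -0.0
```

Call:
move_arm(
  rows=[
    {"grip": 25, "x": 0, "y": 0, "z": -10, "yaw": 0},
    {"grip": 25, "x": 0, "y": 0, "z": -30, "yaw": 0},
    {"grip": 25, "x": 0, "y": 0, "z": -60, "yaw": 0},
    {"grip": 25, "x": 0, "y": 0, "z": -60, "yaw": 0},
    {"grip": 25, "x": 0, "y": 0, "z": -60, "yaw": 0},
  ],
)

```text
time: 14.25
position: [0.5179, -0.3391, 0.0918]
ee_rot: [[0.537, -0.844, 0.001], [-0.844, -0.537, -0.001], [0.002, -0.0, -1.0]]
ft_force: [0.1, 0.1, -1.1]
grip_width: 0.0323
```

```bash
python3 go.py 450.3 -193.3 90 -99.05
```

```text
t 14.25 p [ 517.9 -339.1   91.8] ang -57.52 F [ 0.1  0.1 -1.1] w 32.3 q6 13.0
[-159.3  -21.3    1.6] 0.725
```

Call:
move_arm(
  rows=[
    {"grip": 25, "x": -159, "y": -21, "z": 1, "yaw": 0.725},
    {"grip": 25, "x": -159, "y": -21, "z": 1, "yaw": 0.725},
    {"grip": 25, "x": -159, "y": -21, "z": 1, "yaw": 0.725},
    {"grip": 25, "x": -159, "y": -21, "z": 1, "yaw": 0.725},
    {"grip": 25, "x": -159, "y": -21, "z": 1, "yaw": 0.725},
    {"grip": 25, "x": -159, "y": -21, "z": 1, "yaw": 0.725},
    {"grip": 25, "x": -159, "y": -21, "z": 10, "yaw": 0.725},
    {"grip": 25, "x": -159, "y": -21, "z": 30, "yaw": 0.725},
    {"grip": 25, "x": -159, "y": -21, "z": 35, "yaw": 0.725},
    {"grip": 25, "x": -159, "y": -21, "z": 35, "yaw": 0.725},
  ],
)

```text
time: 15.25
position: [0.4496, -0.1934, 0.0548]
ee_rot: [[-0.156, -0.988, -0.002], [-0.988, 0.156, 0.001], [-0.001, 0.002, -1.0]]
ft_force: [-0.8, 0.3, 0.8]
grip_width: 0.0318
```

```bash
python3 go.py 450.3 -193.3 38 -99.05;python3 - <<'E'
from h import *
p,d=optics.snapshot("side"); p=p[...,::-1].copy(); cv2.imwrite("pics/s10.png",p); crop(p,230,230,130,110,5,"pics/s10c.png")
E
```

```text
t 15.25 p [ 449.6 -193.4   54.8] ang -99.0 F [-0.8  0.3  0.8] w 31.8 q6 62.0
[-0.2 -0.7 16.8] 0.001
```

View pics/s10c.png

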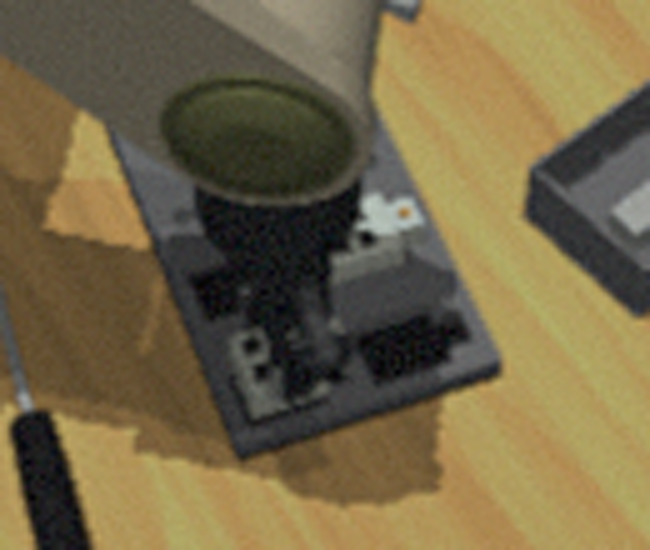

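Call:
move_arm(
  rows=[
    {"grip": 25, "x": 0, "y": -0.5, "z": 3, "yaw": 0},
    {"grip": 25, "x": 0, "y": -0.5, "z": 6, "yaw": 0},
    {"grip": 25, "x": 0, "y": -0.5, "z": 9, "yaw": 0},
    {"grip": 25, "x": 0, "y": -0.5, "z": 9, "yaw": 0},
  ],
)

```text
time: 15.7
position: [0.4505, -0.1936, 0.0465]
ee_rot: [[-0.157, -0.988, -0.0], [-0.988, 0.157, 0.0], [-0.0, 0.0, -1.0]]
ft_force: [-1.3, -0.1, -0.4]
grip_width: 0.0321
```

```bash
python3 go.py 450.3 -193.3 38 -99.05
```

```text
t 15.7 p [ 450.5 -193.6   46.5] ang -99.06 F [-1.3 -0.1 -0.4] w 32.1 q6 62.0
[-0.2  0.2  8.5] -0.0
```

Call:
move_arm(
  rows=[
    {"grip": 25, "x": 0, "y": 0, "z": 3, "yaw": 0},
    {"grip": 25, "x": 0, "y": 0, "z": 6, "yaw": 0},
    {"grip": 25, "x": 0, "y": 0, "z": 8, "yaw": 0},
    {"grip": 25, "x": 0, "y": 0, "z": 8, "yaw": 0},
  ],
)

```text
time: 16.1
position: [0.4506, -0.1936, 0.0389]
ee_rot: [[-0.157, -0.988, -0.0], [-0.988, 0.157, 0.0], [-0.0, 0.0, -1.0]]
ft_force: [-1.3, 0.5, 2.9]
grip_width: 0.0319
```

```bash
python3 go.py 450.3 -193.3 38 -99.05
```

```text
t 16.1 p [ 450.6 -193.6   38.9] ang -99.06 F [-1.3  0.5  2.9] w 31.9 q6 62.0
[-0.3  0.3  0.9] -0.0
```

Call:
move_arm(
  rows=[
    {"grip": 43, "x": 0, "y": 0, "z": 0, "yaw": 0},
    {"grip": 43, "x": 0, "y": 0, "z": 0, "yaw": 0},
    {"grip": 43, "x": 0, "y": 0, "z": 0, "yaw": 0},
    {"grip": 43, "x": 0, "y": 0, "z": -10, "yaw": 0},
    {"grip": 43, "x": 0, "y": 0, "z": -40, "yaw": 0},
    {"grip": 43, "x": 0, "y": 0, "z": -90, "yaw": 0},
    {"grip": 50, "x": 0, "y": 0, "z": -140, "yaw": 0},
    {"grip": 50, "x": 0, "y": 0, "z": -140, "yaw": 0},
  ],
  force=40,
)

```text
time: 16.9
position: [0.4527, -0.1951, 0.1857]
ee_rot: [[-0.157, -0.987, 0.01], [-0.988, 0.157, -0.007], [0.006, -0.011, -1.0]]
ft_force: [0.0, 0.8, -0.6]
grip_width: 0.0499
```

```bash
python3 snap.py 11; python3 go.py 465.5 350 190 -109.7; python3 - <<'E'
from fit import *
p=cv2.imread("pics/side11.png"); crop(p,230,200,150,140,4.2,"pics/s11c.png")
E
```

```text
t 17.0 p [ 450.8 -193.8  180.2] ang -99.06 F [-0.3 -0.2 -0.9] w 50.0 q6 62.0
[-539.3   71.1  -10.6] 0.186
```

View pics/s11c.png

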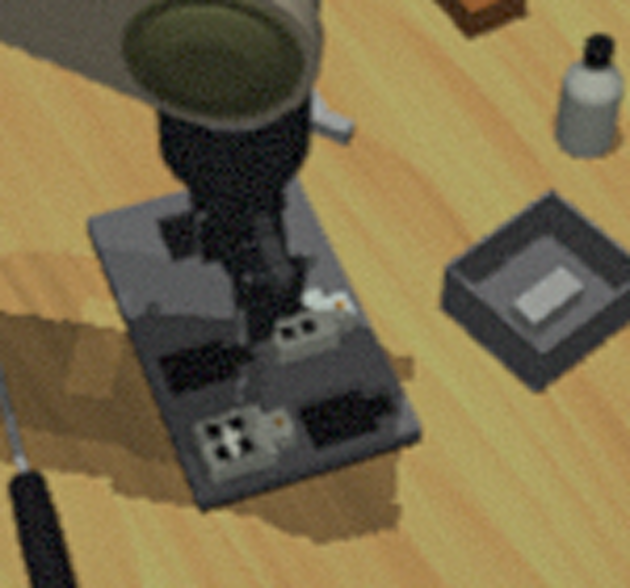

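Call:
move_arm(
  rows=[
    {"grip": 50, "x": -539, "y": 71, "z": -25, "yaw": 0.186},
    {"grip": 50, "x": -539, "y": 71, "z": -25, "yaw": 0.186},
    {"grip": 50, "x": -539, "y": 71, "z": -25, "yaw": 0.186},
    {"grip": 50, "x": -539, "y": 71, "z": -25, "yaw": 0.186},
    {"grip": 50, "x": -539, "y": 71, "z": -25, "yaw": 0.186},
    {"grip": 50, "x": -539, "y": 71, "z": -25, "yaw": 0.186},
    {"grip": 50, "x": -539, "y": 71, "z": -25, "yaw": 0.186},
    {"grip": 50, "x": -539, "y": 71, "z": -25, "yaw": 0.186},
    {"grip": 50, "x": -539, "y": 71, "z": -25, "yaw": 0.186},
    {"grip": 50, "x": -539, "y": 71, "z": -25, "yaw": 0.186},
  ],
)

```text
time: 18.0
position: [0.4632, 0.3035, 0.2005]
ee_rot: [[-0.337, -0.941, -0.002], [-0.941, 0.337, -0.001], [0.002, 0.002, -1.0]]
ft_force: [1.8, -0.8, 0.5]
grip_width: 0.0498
```

```bash
python3 go.py 465.5 350 110 -109.8
```

```text
t 18.0 p [463.2 303.5 200.5] ang -109.72 F [ 1.8 -0.8  0.5] w 49.8 q6 131.0
[-44.7  13.3  90.4] 0.001
```

Call:
move_arm(
  rows=[
    {"grip": 50, "x": -44.5, "y": 13, "z": 30, "yaw": 0},
    {"grip": 50, "x": -44.5, "y": 13, "z": 70, "yaw": 0},
    {"grip": 50, "x": -44.5, "y": 13, "z": 110, "yaw": 0},
    {"grip": 50, "x": -44.5, "y": 13, "z": 130, "yaw": 0},
    {"grip": 50, "x": -44.5, "y": 13, "z": 130, "yaw": 0},
    {"grip": 50, "x": -44.5, "y": 13, "z": 130, "yaw": 0},
  ],
)

```text
time: 18.6
position: [0.4669, 0.3478, 0.0717]
ee_rot: [[-0.338, -0.941, -0.001], [-0.941, 0.338, -0.0], [0.001, 0.001, -1.0]]
ft_force: [0.9, 0.3, -0.7]
grip_width: 0.05
```

```bash
python3 go.py 465.5 350 25 -109.8;python3 - <<'E'
from h import *
p,d=optics.snapshot("side"); p=p[...,::-1].copy(); cv2.imwrite("pics/s12.png",p); crop(p,150,110,110,100,6,"pics/s12c.png")
E
```

```text
t 18.6 p [466.9 347.8  71.7] ang -109.73 F [ 0.9  0.3 -0.7] w 50.0 q6 135.0
[-1.7  2.  46.7] 0.001
```

View pics/s12c.png

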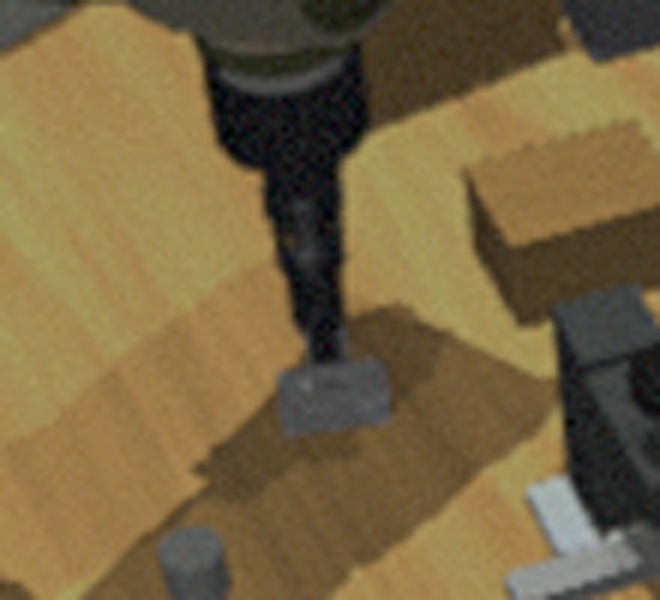

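Call:
move_arm(
  rows=[
    {"grip": 50, "x": -1.5, "y": 2, "z": 25, "yaw": 0},
    {"grip": 50, "x": -1.5, "y": 2, "z": 47, "yaw": 0},
    {"grip": 50, "x": -1.5, "y": 2, "z": 47.5, "yaw": 0},
    {"grip": 50, "x": -1.5, "y": 2, "z": 47.5, "yaw": 0},
    {"grip": 25, "x": -1.5, "y": 2, "z": 47.5, "yaw": 0},
    {"grip": 25, "x": -1.5, "y": 2, "z": 47.5, "yaw": 0},
    {"grip": 25, "x": -1.5, "y": 2, "z": 47.5, "yaw": 0},
    {"grip": 25, "x": -1.5, "y": 2, "z": 47.5, "yaw": 0},
    {"grip": 25, "x": -1.5, "y": 2, "z": 47.5, "yaw": 0},
  ],
  force=60,
)

```text
time: 19.55
position: [0.4664, 0.3503, 0.0262]
ee_rot: [[-0.337, -0.941, 0.003], [-0.941, 0.337, 0.001], [-0.002, -0.002, -1.0]]
ft_force: [-1.1, -1.7, 5.4]
grip_width: 0.0319
```

```bash
python3 go.py 465.5 350 25 -109.8
```

```text
t 19.55 p [466.4 350.3  26.2] ang -109.72 F [-1.1 -1.7  5.4] w 31.9 q6 135.0
[0.6 0.8 1.2] 0.001
```

Call:
move_arm(
  rows=[
    {"grip": 25, "x": 0, "y": 0, "z": -10, "yaw": 0},
    {"grip": 25, "x": 0, "y": 0, "z": -40, "yaw": 0},
    {"grip": 25, "x": 0, "y": 0, "z": -80, "yaw": 0},
    {"grip": 25, "x": 0, "y": 0, "z": -130, "yaw": 0},
    {"grip": 25, "x": 0, "y": 0, "z": -175, "yaw": 0},
    {"grip": 25, "x": 0, "y": 0, "z": -175, "yaw": 0},
  ],
)

```text
time: 20.15
position: [0.4675, 0.351, 0.207]
ee_rot: [[-0.337, -0.941, 0.012], [-0.941, 0.337, 0.006], [-0.009, -0.009, -1.0]]
ft_force: [0.5, 0.9, -0.3]
grip_width: 0.032
```

```bash
python3 go.py 455 -41.7 200 -99.05; python3 snap.py 13; python3 - <<'E'
from fit import *
p=cv2.imread("pics/side13.png"); crop(p,100,60,300,280,2.1,"pics/s13c.png")
E
```

```text
t 20.15 p [467.5 351.  207. ] ang -109.71 F [ 0.5  0.9 -0.3] w 32.0 q6 135.0
[ 374.  -120.7    4.6] -0.186
```

View pics/s13c.png

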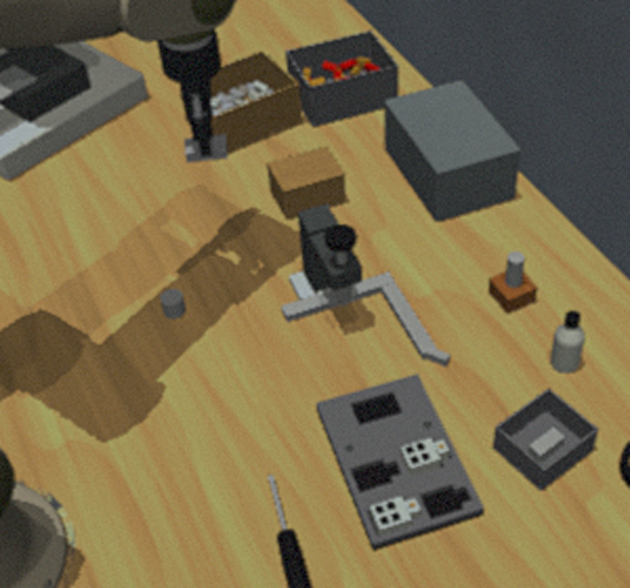

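View pics/top13.png

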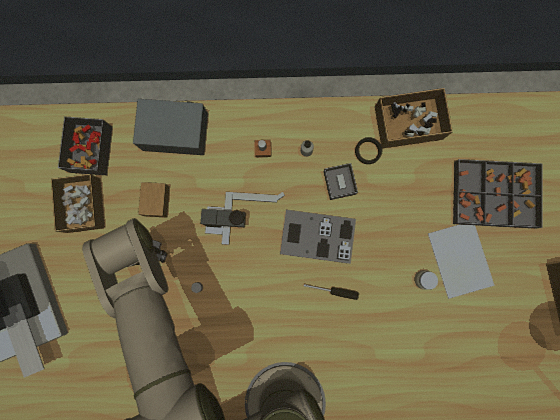

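```bash
python3 - <<'E'
from fit import *
from f2 import pockets
for k in(0,13):
  im={n:cv2.imread(f"pics/{n}{k}.png") for n in("top","side")}
  for n,s in (("top",(318,226)),("side",(282,270))):
    b=fit(im,{n:s},rect(140,220),.016,[.5027,-.1155,-.158]); print(k,n,b[0].round(4),round(b[1],3))
    for r in pockets(im[n],n,b[0]): print("   ",*r)
im={n:cv2.imread(f"pics/{n}13.png") for n in("top",)}
E
```

```text
0 top [ 0.5026 -0.1164 -0.1603] 0.007
    [ 0.5298 -0.1413] [ 30.9 -20.2] 195
    [ 0.5197 -0.2049] [ 31.1 -84.7] 195
    [ 0.5151 -0.0421] [ 0.5 75.3] 223
    [ 0.4643 -0.1307] [-35.5 -20.2] 197
    [ 0.4539 -0.1942] [-35.6 -84.6] 195
0 side [ 0.5022 -0.1139 -0.158 ] 0.023
    [ 0.5164 -0.0367] [ 1.8 78.5] 218
    [ 0.5311 -0.1362] [ 32.  -17.5] 210
    [ 0.4654 -0.1256] [-34.5 -17.4] 218
    [ 0.5207 -0.1999] [ 31.8 -82.1] 230
    [ 0.4551 -0.1892] [-34.7 -81.8] 243
13 top [ 0.5026 -0.1164 -0.1603] 0.007
    [ 0.5197 -0.205 ] [ 31.1 -84.7] 201
    [ 0.515  -0.0422] [ 0.5 75.3] 230
    [ 0.4645 -0.1307] [-35.3 -20.2] 202
13 side [ 0.5028 -0.1139 -0.1683] 0.022
    [ 0.5164 -0.0367] [ 0.5 78.4] 227
    [ 0.4655 -0.1255] [-34.8 -17.8] 228
    [ 0.5208 -0.1998] [ 32.1 -81.7] 241
```

Call:
move_arm(
  rows=[
    {"grip": 25, "x": 374, "y": -121, "z": 4, "yaw": -0.186},
    {"grip": 25, "x": 374, "y": -121, "z": 4, "yaw": -0.186},
    {"grip": 25, "x": 374, "y": -121, "z": 4, "yaw": -0.186},
    {"grip": 25, "x": 374, "y": -121, "z": 4, "yaw": -0.186},
    {"grip": 25, "x": 374, "y": -121, "z": 4, "yaw": -0.186},
    {"grip": 25, "x": 374, "y": -121, "z": 4, "yaw": -0.186},
    {"grip": 25, "x": 374, "y": -121, "z": 4, "yaw": -0.186},
    {"grip": 25, "x": 374, "y": -121, "z": 4, "yaw": -0.186},
    {"grip": 25, "x": 374, "y": -121, "z": 4, "yaw": -0.186},
    {"grip": 25, "x": 374, "y": -121, "z": 4, "yaw": -0.186},
  ],
)

```text
time: 21.25
position: [0.4525, -0.0434, 0.1942]
ee_rot: [[-0.16, -0.987, -0.002], [-0.987, 0.16, 0.001], [-0.001, 0.002, -1.0]]
ft_force: [-0.1, 0.0, -0.8]
grip_width: 0.0314
```

```bash
python3 go.py 515.4 -41.7 60 -99.05
```

```text
t 21.25 p [452.5 -43.4 194.2] ang -99.19 F [-0.1  0.  -0.8] w 31.4 q6 79.0
[-11.6 -62.1 134. ] -0.002
```

Call:
move_arm(
  rows=[
    {"grip": 25, "x": -11.5, "y": -62, "z": 30, "yaw": -0.002},
    {"grip": 25, "x": -11.5, "y": -62, "z": 70, "yaw": -0.002},
    {"grip": 25, "x": -11.5, "y": -62, "z": 110, "yaw": -0.002},
    {"grip": 25, "x": -11.5, "y": -62, "z": 134, "yaw": -0.002},
    {"grip": 25, "x": -11.5, "y": -62, "z": 144, "yaw": -0.002},
    {"grip": 25, "x": -11.5, "y": -62, "z": 144, "yaw": -0.002},
    {"grip": 25, "x": -11.5, "y": -62, "z": 144, "yaw": -0.002},
  ],
)

```text
time: 21.95
position: [0.5168, -0.041, 0.0522]
ee_rot: [[-0.155, -0.988, 0.002], [-0.988, 0.155, -0.0], [0.0, -0.002, -1.0]]
ft_force: [-0.0, -0.8, 0.2]
grip_width: 0.0316
```

```bash
python3 go.py 515.4 -41.7 36.2 -99.05;python3 - <<'E'
from h import *
p,d=optics.snapshot("side"); p=p[...,::-1].copy(); cv2.imwrite("pics/s14.png",p); crop(p,230,200,120,110,5.4,"pics/s14c.png")
E
```

```text
t 21.95 p [516.8 -41.   52.2] ang -98.9 F [-0.  -0.8  0.2] w 31.6 q6 81.0
[ 0.9  1.3 16. ] 0.003
```

View pics/s14c.png

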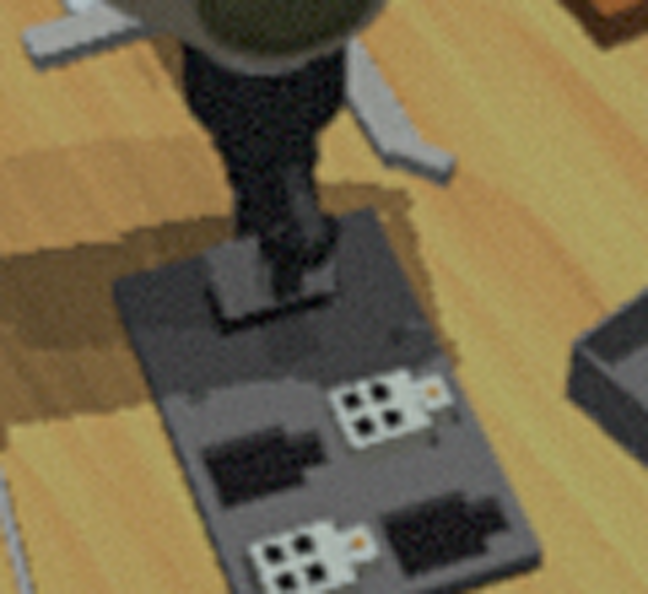

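Call:
move_arm(
  rows=[
    {"grip": 25, "x": 0.8, "y": 1, "z": 4, "yaw": 0.003},
    {"grip": 25, "x": 0.8, "y": 1, "z": 8, "yaw": 0.003},
    {"grip": 25, "x": 0.8, "y": 1, "z": 12, "yaw": 0.003},
    {"grip": 25, "x": 0.8, "y": 1, "z": 12, "yaw": 0.003},
  ],
)

```text
time: 22.4
position: [0.5149, -0.042, 0.0386]
ee_rot: [[-0.159, -0.987, -0.001], [-0.987, 0.159, 0.0], [-0.0, 0.001, -1.0]]
ft_force: [-0.6, -1.1, -0.2]
grip_width: 0.0324
```

```bash
python3 go.py 515.4 -41.7 36.2 -99.05
```

```text
t 22.4 p [514.9 -42.   38.6] ang -99.13 F [-0.6 -1.1 -0.2] w 32.4 q6 81.0
[-0.4 -0.5  2.4] -0.001
```

Call:
move_arm(
  rows=[
    {"grip": 25, "x": 0, "y": -0.3, "z": 1.5, "yaw": 0},
    {"grip": 25, "x": 0, "y": -0.3, "z": 2.7, "yaw": 0},
    {"grip": 25, "x": 0, "y": -0.3, "z": 2.7, "yaw": 0},
  ],
)

```text
time: 22.7
position: [0.5155, -0.0421, 0.0364]
ee_rot: [[-0.159, -0.987, 0.0], [-0.987, 0.159, -0.0], [0.0, -0.0, -1.0]]
ft_force: [-0.3, -0.4, -1.5]
grip_width: 0.0317
```

```bash
python3 go.py 515.4 -41.7 36.2 -99.05
```

```text
t 22.7 p [515.5 -42.1  36.4] ang -99.13 F [-0.3 -0.4 -1.5] w 31.7 q6 81.0
[-0.4  0.2  0.2] -0.001
```

Call:
move_arm(
  rows=[
    {"grip": 43, "x": 0, "y": 0, "z": 0, "yaw": 0},
    {"grip": 43, "x": 0, "y": 0, "z": 0, "yaw": 0},
    {"grip": 43, "x": 0, "y": 0, "z": 0, "yaw": 0},
    {"grip": 43, "x": 0, "y": 0, "z": -10, "yaw": 0},
    {"grip": 43, "x": 0, "y": 0, "z": -40, "yaw": 0},
    {"grip": 43, "x": 0, "y": 0, "z": -80, "yaw": 0},
    {"grip": 50, "x": 0, "y": 0, "z": -80, "yaw": 0},
    {"grip": 50, "x": 0, "y": 0, "z": -80, "yaw": 0},
  ],
)

```text
time: 23.5
position: [0.5156, -0.0421, 0.1173]
ee_rot: [[-0.158, -0.987, 0.002], [-0.987, 0.158, -0.001], [0.0, -0.002, -1.0]]
ft_force: [-0.2, 0.2, -0.6]
grip_width: 0.0501
```

```bash
python3 go.py 480.5 -262 115 -9.05
```

```text
t 23.5 p [515.6 -42.1 117.3] ang -99.12 F [-0.2  0.2 -0.6] w 50.1 q6 81.0
[ 2.227e+02 -1.000e-01  2.400e+00] -1.572
```

Call:
move_arm(
  rows=[
    {"grip": 85, "x": 223, "y": 0, "z": 0, "yaw": -1.572},
    {"grip": 85, "x": 223, "y": 0, "z": 0, "yaw": -1.572},
    {"grip": 85, "x": 223, "y": 0, "z": 0, "yaw": -1.572},
    {"grip": 85, "x": 223, "y": 0, "z": 0, "yaw": -1.572},
    {"grip": 85, "x": 223, "y": 0, "z": 0, "yaw": -1.572},
    {"grip": 85, "x": 223, "y": 0, "z": 0, "yaw": -1.572},
    {"grip": 85, "x": 223, "y": 0, "z": 0, "yaw": -1.572},
    {"grip": 85, "x": 223, "y": 0, "z": 0, "yaw": -1.572},
    {"grip": 85, "x": 223, "y": 0, "z": 0, "yaw": -1.572},
    {"grip": 85, "x": 223, "y": 0, "z": 0, "yaw": -1.572},
  ],
)

```text
time: 24.5
position: [0.4795, -0.2619, 0.1151]
ee_rot: [[0.961, -0.277, -0.002], [-0.277, -0.961, 0.002], [-0.002, -0.001, -1.0]]
ft_force: [-0.6, 1.0, -0.3]
grip_width: 0.085
```

Call:
move_arm(
  rows=[
    {"grip": 85, "x": 0, "y": 0, "z": 0, "yaw": -0.1},
    {"grip": 85, "x": 0, "y": 0, "z": 0, "yaw": -0.1},
    {"grip": 85, "x": 0, "y": 0, "z": 0, "yaw": -0.1},
  ],
)

```text
time: 24.8
position: [0.4797, -0.262, 0.1157]
ee_rot: [[0.982, -0.189, -0.001], [-0.189, -0.982, 0.001], [-0.001, -0.001, -1.0]]
ft_force: [0.4, -0.4, 0.1]
grip_width: 0.0849
```

```bash
python3 snap.py 15; python3 go.py 480.5 -262 11 -9.05; python3 - <<'E'
from fit import *
p=cv2.imread("pics/side15.png"); crop(p,200,130,220,220,2.7,"pics/s15c.png")
E
```

```text
t 24.9 p [ 479.9 -262.1  116. ] ang -10.83 F [ 0.2  0.2 -0.3] w 85.2 q6 -30.0
[  0.6  -0.2 105. ] -0.031
```

View pics/s15c.png

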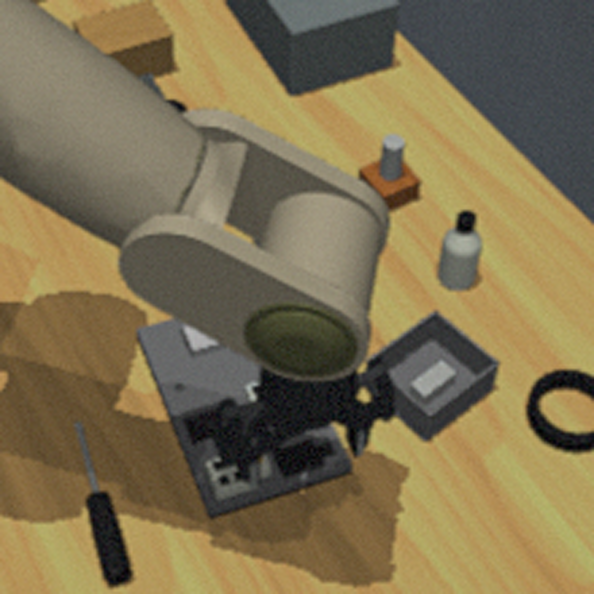

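View pics/top15.png

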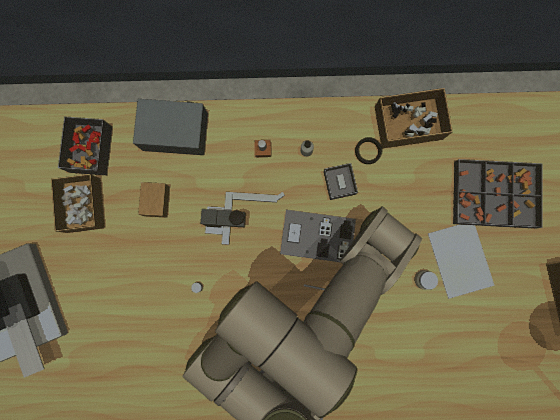

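```bash
python3 - <<'E'
from fit import *
p=cv2.imread("pics/top15.png"); crop(p,275,195,90,75,8.4,"pics/t15c.png")
p=cv2.imread("pics/side15.png"); crop(p,240,230,80,70,8.4,"pics/s15d.png")
E
```

```text
(no output)
```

View pics/t15c.png

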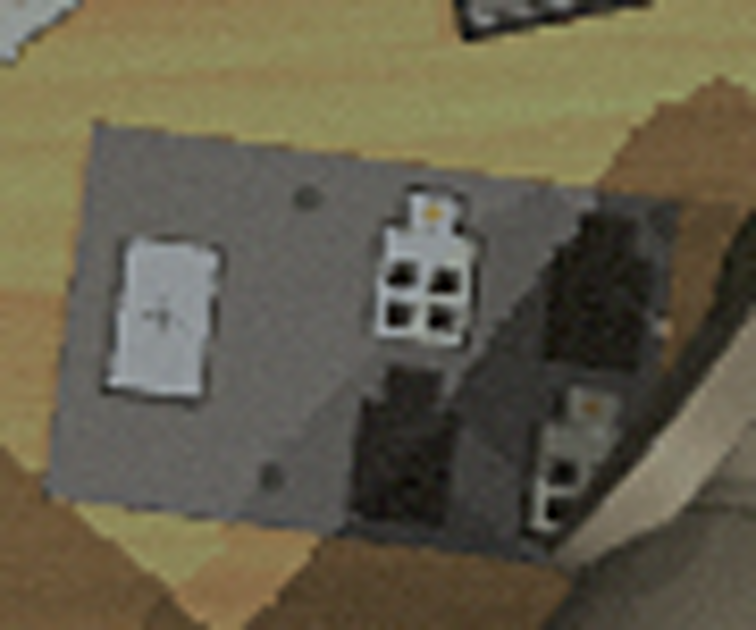

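View pics/s15d.png

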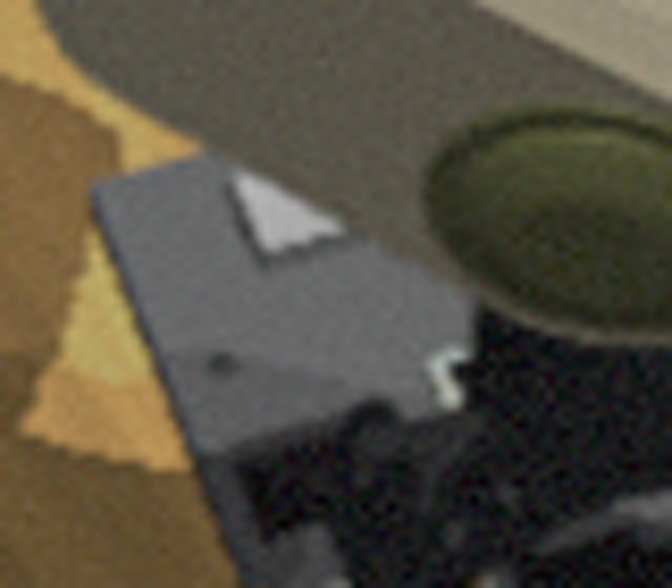

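Call:
move_arm(
  rows=[
    {"grip": 85, "x": 0.5, "y": 0, "z": 40, "yaw": -0.031},
    {"grip": 85, "x": 0.5, "y": 0, "z": 75, "yaw": -0.031},
    {"grip": 85, "x": 0.5, "y": 0, "z": 94, "yaw": -0.031},
    {"grip": 85, "x": 0.5, "y": 0, "z": 96, "yaw": -0.031},
    {"grip": 85, "x": 0.5, "y": 0, "z": 96, "yaw": -0.031},
    {"grip": 85, "x": 0.5, "y": 0, "z": 96, "yaw": -0.031},
  ],
)

```text
time: 25.5
position: [0.4812, -0.2628, 0.0217]
ee_rot: [[0.988, -0.156, 0.002], [-0.156, -0.988, -0.001], [0.002, 0.001, -1.0]]
ft_force: [0.0, 0.2, -0.2]
grip_width: 0.0854
```

Call:
move_arm(
  rows=[
    {"grip": 85, "x": 0, "y": 0, "z": 3, "yaw": 0},
    {"grip": 85, "x": 0, "y": 0, "z": 6, "yaw": 0},
    {"grip": 85, "x": 0, "y": 0, "z": 8, "yaw": 0},
    {"grip": 85, "x": 0, "y": 0, "z": 8, "yaw": 0},
  ],
)

```text
time: 25.9
position: [0.4805, -0.2623, 0.0122]
ee_rot: [[0.988, -0.155, -0.0], [-0.155, -0.988, 0.0], [-0.0, -0.0, -1.0]]
ft_force: [0.1, 1.0, -0.6]
grip_width: 0.0849
```

```bash
python3 go.py 480.5 -262 11 -9.05; python3 snap.py 16;python3 - <<'E'
from fit import *
p=cv2.imread("pics/side16.png"); crop(p,230,220,160,140,4.5,"pics/s16c.png")
E
```

```text
t 25.9 p [ 480.5 -262.3   12.2] ang -8.94 F [ 0.1  1.  -0.6] w 84.9 q6 -32.0
[-0.  -0.3  1.2] 0.002
```

View pics/s16c.png

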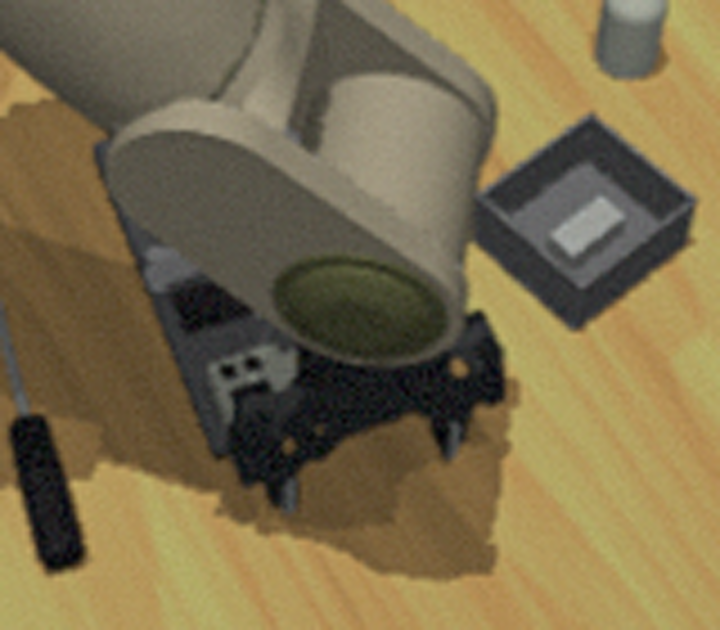

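Call:
move_arm(
  rows=[
    {"grip": 85, "x": 0, "y": -10, "z": 3, "yaw": 0},
    {"grip": 85, "x": 0, "y": -18, "z": 3, "yaw": 0},
    {"grip": 85, "x": 0, "y": -23, "z": 3, "yaw": 0},
    {"grip": 85, "x": 0.4, "y": -27, "z": 3, "yaw": 0},
    {"grip": 85, "x": 1, "y": -33, "z": 3, "yaw": -0.002},
    {"grip": 85, "x": 1.7, "y": -40, "z": 3, "yaw": -0.005},
    {"grip": 85, "x": 2.5, "y": -48, "z": 3, "yaw": -0.008},
    {"grip": 85, "x": 3.3, "y": -56, "z": 3, "yaw": -0.011},
    {"grip": 85, "x": 4.2, "y": -64, "z": 3, "yaw": -0.014},
    {"grip": 85, "x": 5, "y": -72, "z": 3, "yaw": -0.017},
  ],
)

```text
time: 27.0
position: [0.4969, -0.1914, 0.0095]
ee_rot: [[0.99, -0.138, 0.0], [-0.138, -0.99, -0.0], [0.0, 0.0, -1.0]]
ft_force: [-0.8, -4.0, 0.5]
grip_width: 0.0851
```

```bash
python3 go.py 526.2 -79.3 9 -5.6; python3 snap.py 17;python3 - <<'E'
from fit import *
p=cv2.imread("pics/side17.png"); crop(p,210,160,180,170,3.5,"pics/s17c.png")
p=cv2.imread("pics/top17.png"); crop(p,200,170,180,110,4.4,"pics/t17c.png")
E
```

```text
t 27.0 p [ 496.9 -191.4    9.5] ang -7.94 F [-0.8 -4.   0.5] w 85.1 q6 -26.0
[  13.5 -115.1    0.5] -0.041
```

View pics/s17c.png

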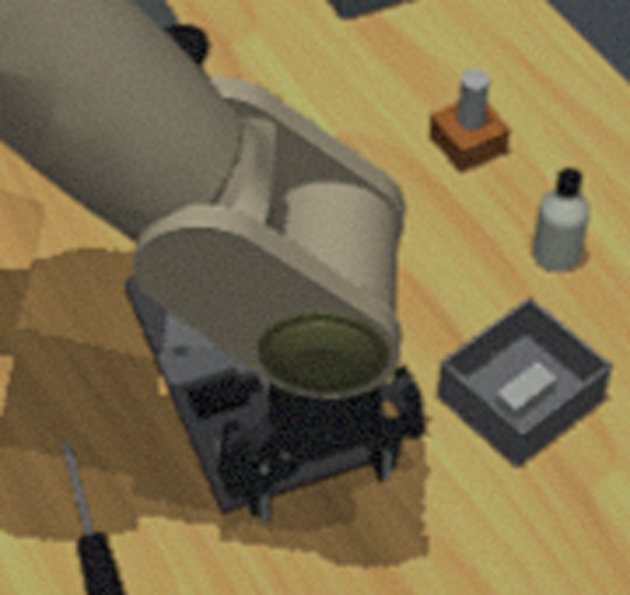

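View pics/t17c.png

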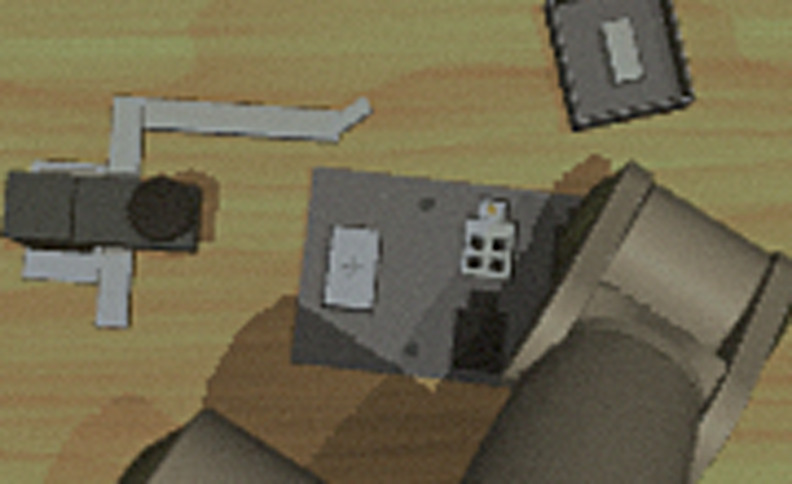

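Call:
move_arm(
  rows=[
    {"grip": 85, "x": 1, "y": -8, "z": 0, "yaw": -0.003},
    {"grip": 85, "x": 2, "y": -16, "z": 0, "yaw": -0.006},
    {"grip": 85, "x": 3, "y": -24, "z": 0, "yaw": -0.009},
    {"grip": 85, "x": 4, "y": -32, "z": 0, "yaw": -0.012},
    {"grip": 85, "x": 5, "y": -40, "z": 0, "yaw": -0.015},
    {"grip": 85, "x": 6, "y": -48, "z": 0, "yaw": -0.018},
    {"grip": 85, "x": 7, "y": -56, "z": 0, "yaw": -0.021},
    {"grip": 85, "x": 7.5, "y": -64, "z": 0, "yaw": -0.024},
    {"grip": 85, "x": 8.5, "y": -72, "z": 0, "yaw": -0.027},
    {"grip": 85, "x": 9.5, "y": -80, "z": 0, "yaw": -0.03},
  ],
)

```text
time: 28.1
position: [0.5173, -0.1134, 0.0094]
ee_rot: [[0.994, -0.108, -0.0], [-0.108, -0.994, 0.0], [-0.0, -0.0, -1.0]]
ft_force: [-0.4, -3.0, -0.6]
grip_width: 0.0848
```

```bash
python3 go.py 526.2 -79.3 9 -5.6; python3 snap.py 18;python3 - <<'E'
from fit import *
p=cv2.imread("pics/side18.png"); crop(p,210,130,180,170,3.5,"pics/s18c.png")
p=cv2.imread("pics/top18.png"); crop(p,200,170,180,110,4.4,"pics/t18c.png")
E
```

```text
t 28.1 p [ 517.3 -113.4    9.4] ang -6.22 F [-0.4 -3.  -0.6] w 84.8 q6 -19.0
[  5.2 -34.9   0.4] -0.011
```

View pics/t18c.png

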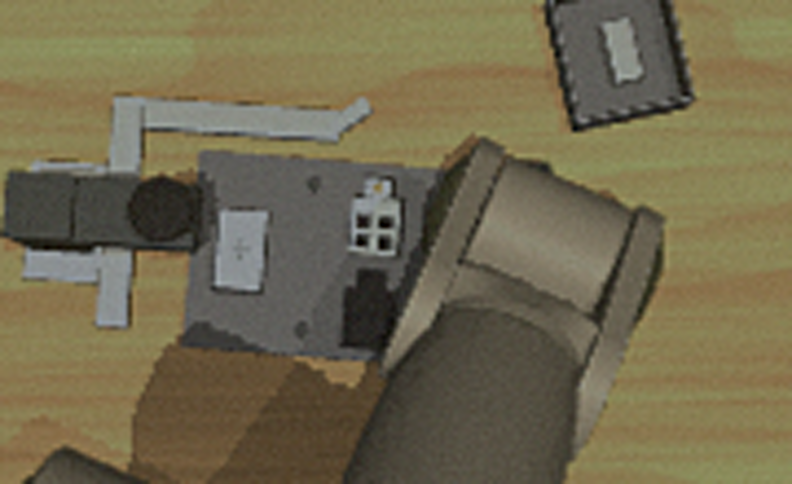

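View pics/s18c.png

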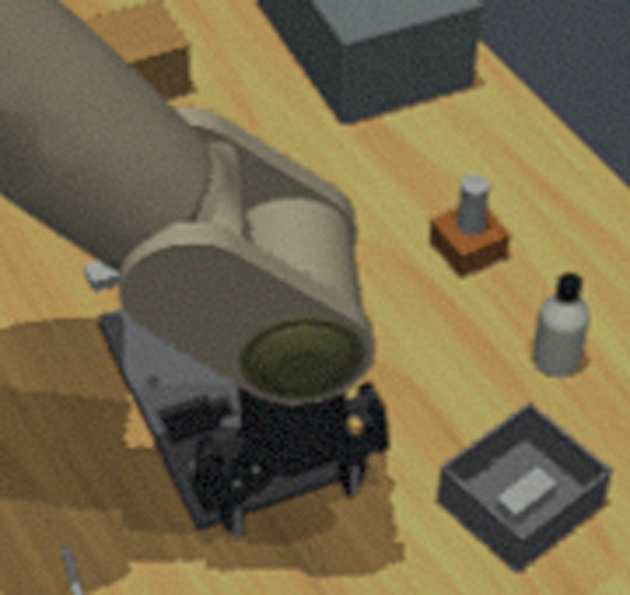

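Call:
move_arm(
  rows=[
    {"grip": 85, "x": 1, "y": -7, "z": 0, "yaw": -0.002},
    {"grip": 85, "x": 2, "y": -14, "z": 0, "yaw": -0.005},
    {"grip": 85, "x": 3, "y": -21, "z": 0, "yaw": -0.008},
    {"grip": 85, "x": 4, "y": -28, "z": 0, "yaw": -0.01},
    {"grip": 85, "x": 5, "y": -34, "z": 0, "yaw": -0.011},
    {"grip": 85, "x": 5, "y": -36, "z": 0, "yaw": -0.011},
    {"grip": 85, "x": 5, "y": -37, "z": 0, "yaw": -0.011},
    {"grip": 85, "x": 5, "y": -37, "z": 0, "yaw": -0.011},
  ],
)

```text
time: 29.0
position: [0.5261, -0.0776, 0.0094]
ee_rot: [[0.995, -0.098, -0.0], [-0.098, -0.995, 0.0], [-0.0, -0.0, -1.0]]
ft_force: [0.2, 0.1, 0.1]
grip_width: 0.0847
```

```bash
python3 go.py 526.8 -73.3 9 -5.6; python3 snap.py 19;python3 - <<'E'
from fit import *
p=cv2.imread("pics/top19.png"); crop(p,200,170,140,90,5.6,"pics/t19c.png")
E
```

```text
t 29.0 p [526.1 -77.6   9.4] ang -5.62 F [0.2 0.1 0.1] w 84.7 q6 -15.0
[ 0.2 -4.4  0.4] -0.0
```

View pics/t19c.png

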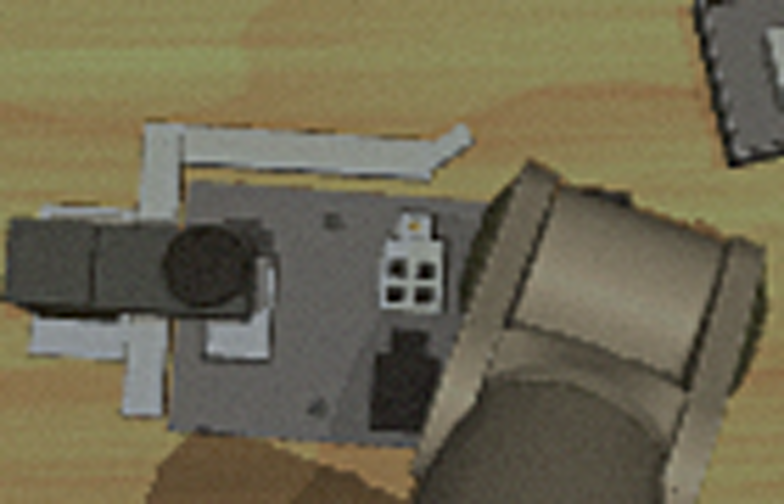

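Call:
move_arm(
  rows=[
    {"grip": 85, "x": 0, "y": -1.5, "z": 0, "yaw": 0},
    {"grip": 85, "x": 0, "y": -3, "z": 0, "yaw": 0},
    {"grip": 85, "x": 0, "y": -4, "z": 0, "yaw": 0},
    {"grip": 85, "x": 0, "y": -4, "z": 0, "yaw": 0},
  ],
)

```text
time: 29.5
position: [0.5266, -0.0738, 0.0094]
ee_rot: [[0.995, -0.098, 0.0], [-0.098, -0.995, 0.0], [0.0, -0.0, -1.0]]
ft_force: [0.2, -1.7, -0.9]
grip_width: 0.0851
```

Call:
move_arm(
  rows=[
    {"grip": 85, "x": 0, "y": -1, "z": 0, "yaw": 0},
    {"grip": 85, "x": 0, "y": -1.5, "z": 0, "yaw": 0},
    {"grip": 85, "x": 0, "y": -1.5, "z": 0, "yaw": 0},
  ],
)

```text
time: 29.8
position: [0.527, -0.0732, 0.0095]
ee_rot: [[0.995, -0.097, 0.001], [-0.097, -0.995, -0.002], [0.001, 0.001, -1.0]]
ft_force: [0.5, -6.9, -1.8]
grip_width: 0.085
```

Call:
move_arm(
  rows=[
    {"grip": 85, "x": 0, "y": 8, "z": 0, "yaw": 0},
    {"grip": 85, "x": 0, "y": 16, "z": 0, "yaw": 0},
    {"grip": 85, "x": 0, "y": 16, "z": -30, "yaw": 0},
    {"grip": 85, "x": 0, "y": 16, "z": -70, "yaw": 0},
    {"grip": 85, "x": 0, "y": 16, "z": -110, "yaw": 0},
    {"grip": 85, "x": 0, "y": 16, "z": -110, "yaw": 0},
    {"grip": 85, "x": 0, "y": 16, "z": -110, "yaw": 0},
  ],
)

```text
time: 30.5
position: [0.5251, -0.0885, 0.1196]
ee_rot: [[0.995, -0.098, 0.001], [-0.098, -0.995, -0.0], [0.001, -0.0, -1.0]]
ft_force: [-0.1, 0.1, -0.7]
grip_width: 0.0847
```

```bash
python3 go.py 435.7 42.2 119 84.4
```

```text
t 30.5 p [525.1 -88.5 119.6] ang -5.63 F [-0.1  0.1 -0.7] w 84.7 q6 -17.0
[-101.8 -121.3    0.6] -1.571
```

Call:
move_arm(
  rows=[
    {"grip": 85, "x": -102, "y": -121, "z": 0, "yaw": -1.571},
    {"grip": 85, "x": -102, "y": -121, "z": 0, "yaw": -1.571},
    {"grip": 85, "x": -102, "y": -121, "z": 0, "yaw": -1.571},
    {"grip": 85, "x": -102, "y": -121, "z": 0, "yaw": -1.571},
    {"grip": 85, "x": -102, "y": -121, "z": 0, "yaw": -1.571},
    {"grip": 85, "x": -102, "y": -121, "z": 0, "yaw": -1.571},
    {"grip": 85, "x": -102, "y": -121, "z": 0, "yaw": -1.571},
    {"grip": 85, "x": -102, "y": -121, "z": 0, "yaw": -1.571},
    {"grip": 85, "x": -102, "y": -121, "z": 0, "yaw": -1.571},
    {"grip": 85, "x": -102, "y": -121, "z": 0, "yaw": -1.571},
  ],
)

```text
time: 31.5
position: [0.4346, 0.0421, 0.1179]
ee_rot: [[0.162, 0.987, -0.003], [0.987, -0.162, 0.001], [0.0, -0.003, -1.0]]
ft_force: [0.5, 0.9, -0.3]
grip_width: 0.0852
```

Call:
move_arm(
  rows=[
    {"grip": 85, "x": 0, "y": 0, "z": 0, "yaw": -0.07},
    {"grip": 85, "x": 0, "y": 0, "z": 0, "yaw": -0.07},
    {"grip": 85, "x": 0, "y": 0, "z": 0, "yaw": -0.07},
  ],
)

```text
time: 31.8
position: [0.435, 0.0421, 0.1185]
ee_rot: [[0.101, 0.995, -0.002], [0.995, -0.101, 0.0], [0.0, -0.002, -1.0]]
ft_force: [0.5, 0.4, 0.4]
grip_width: 0.0849
```

```bash
python3 go.py 435.7 42.2 10 84.4;python3 snap.py 20;python3 - <<'E'
from fit import *
p=cv2.imread("pics/side20.png"); crop(p,190,130,160,140,4.2,"pics/s20c.png")
p=cv2.imread("pics/top20.png"); crop(p,190,170,150,110,5.2,"pics/t20c.png")
E
```

```text
t 31.8 p [435.   42.1 118.5] ang 84.22 F [0.5 0.4 0.4] w 84.9 q6 -94.0
[1.000e-01 9.000e-01 1.085e+02] -0.003
```

View pics/t20c.png

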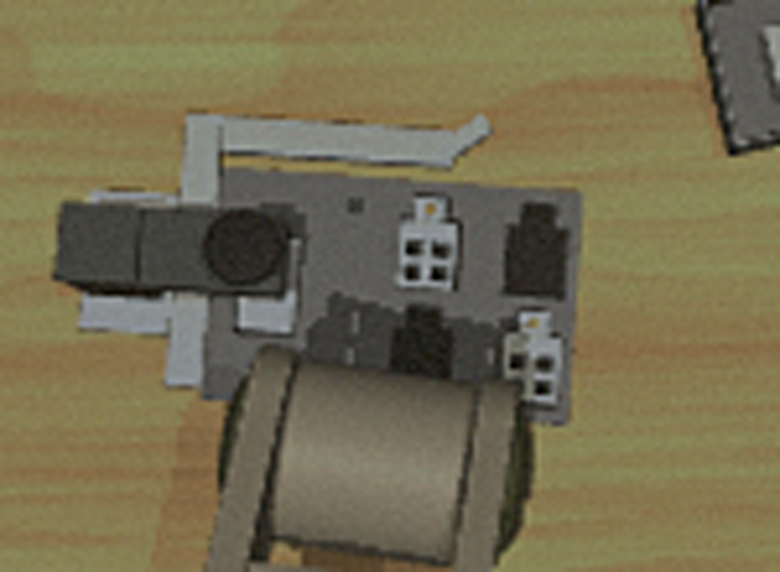

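View pics/s20c.png

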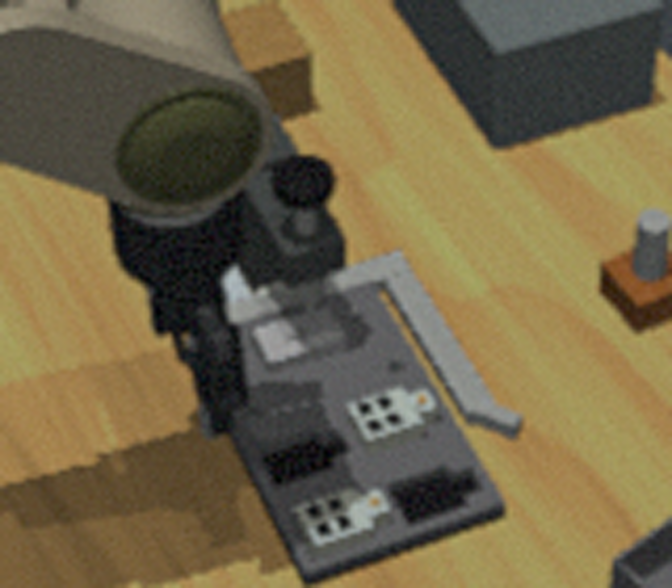

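Call:
move_arm(
  rows=[
    {"grip": 85, "x": 0, "y": 0, "z": 40, "yaw": 0},
    {"grip": 85, "x": 0, "y": 0, "z": 80, "yaw": 0},
    {"grip": 85, "x": 0, "y": 0, "z": 105, "yaw": -0.003},
    {"grip": 85, "x": 0, "y": 0, "z": 109, "yaw": -0.003},
    {"grip": 85, "x": 0, "y": 0, "z": 109, "yaw": -0.003},
    {"grip": 85, "x": 0, "y": 7, "z": 109, "yaw": -0.003},
    {"grip": 85, "x": 0, "y": 13, "z": 109, "yaw": -0.003},
    {"grip": 85, "x": 0, "y": 18, "z": 109, "yaw": -0.003},
    {"grip": 85, "x": 0, "y": 18, "z": 109, "yaw": -0.003},
  ],
)

```text
time: 32.8
position: [0.4543, 0.0402, 0.0109]
ee_rot: [[0.096, 0.995, 0.002], [0.995, -0.096, -0.0], [-0.0, 0.002, -1.0]]
ft_force: [-0.4, -0.4, -0.2]
grip_width: 0.0849
```

Call:
move_arm(
  rows=[
    {"grip": 85, "x": 0, "y": 2, "z": 0, "yaw": 0},
    {"grip": 85, "x": 0, "y": 4, "z": 0, "yaw": 0},
    {"grip": 85, "x": 0, "y": 6, "z": 0, "yaw": 0},
    {"grip": 85, "x": 0, "y": 8, "z": 0, "yaw": 0},
    {"grip": 85, "x": 0, "y": 8, "z": 0, "yaw": 0},
  ],
)

```text
time: 33.3
position: [0.4606, 0.0398, 0.0102]
ee_rot: [[0.095, 0.995, -0.002], [0.995, -0.095, 0.0], [0.0, -0.002, -1.0]]
ft_force: [-4.8, 1.0, 3.7]
grip_width: 0.0848
```

```bash
python3 go.py 435.7 42.2 10 84.4;python3 snap.py 21;python3 - <<'E'
from fit import *
p=cv2.imread("pics/side21.png"); crop(p,190,130,160,140,4.2,"pics/s21c.png")
p=cv2.imread("pics/top21.png"); crop(p,190,170,150,110,5.2,"pics/t21c.png")
E
```

```text
t 33.3 p [460.6  39.8  10.2] ang 84.54 F [-4.8  1.   3.7] w 84.8 q6 -94.0
[  0.1 -25.    0.3] 0.002
```

View pics/t21c.png

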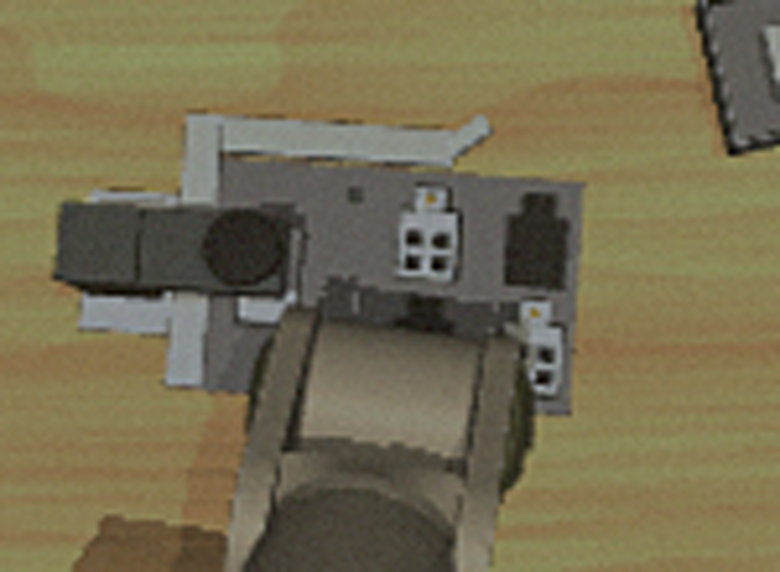

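Call:
move_arm(
  rows=[
    {"grip": 85, "x": 0, "y": 1, "z": 0, "yaw": 0},
    {"grip": 85, "x": 0, "y": 2, "z": 0, "yaw": 0},
    {"grip": 85, "x": 0, "y": 3, "z": 0, "yaw": 0},
    {"grip": 85, "x": 0, "y": 3, "z": 0, "yaw": 0},
  ],
)

```text
time: 33.8
position: [0.4644, 0.0393, 0.0103]
ee_rot: [[0.096, 0.995, 0.0], [0.995, -0.096, 0.0], [0.0, 0.0, -1.0]]
ft_force: [-2.2, -0.5, 0.0]
grip_width: 0.0848
```

Call:
move_arm(
  rows=[
    {"grip": 85, "x": 0, "y": 0.7, "z": 0, "yaw": 0},
    {"grip": 85, "x": 0, "y": 1, "z": 0, "yaw": 0},
    {"grip": 85, "x": 0, "y": 1, "z": 0, "yaw": 0},
  ],
)

```text
time: 34.1
position: [0.4646, 0.0393, 0.0103]
ee_rot: [[0.095, 0.995, -0.002], [0.995, -0.095, 0.0], [-0.0, -0.002, -1.0]]
ft_force: [-5.8, -0.5, 3.0]
grip_width: 0.0849
```

Call:
move_arm(
  rows=[
    {"grip": 85, "x": 0, "y": 1, "z": 0, "yaw": 0},
    {"grip": 85, "x": 0, "y": 1.5, "z": 0, "yaw": 0},
    {"grip": 85, "x": 0, "y": 1.5, "z": 0, "yaw": 0},
  ],
)

```text
time: 34.4
position: [0.4647, 0.0392, 0.0102]
ee_rot: [[0.095, 0.995, -0.006], [0.995, -0.095, 0.0], [-0.0, -0.006, -1.0]]
ft_force: [-13.9, -0.7, 10.1]
grip_width: 0.0851
```

```bash
python3 go.py;python3 snap.py 22;python3 - <<'E'
from fit import *
p=cv2.imread("pics/side22.png"); crop(p,220,170,110,120,5,"pics/s22c.png")
p=cv2.imread("pics/top22.png"); crop(p,190,170,120,85,6.6,"pics/t22c.png")
E
```

```text
t 34.4 p [464.7  39.2  10.2] ang 84.54 F [-13.9  -0.7  10.1] w 85.1 q6 -94.0
```

View pics/t22c.png

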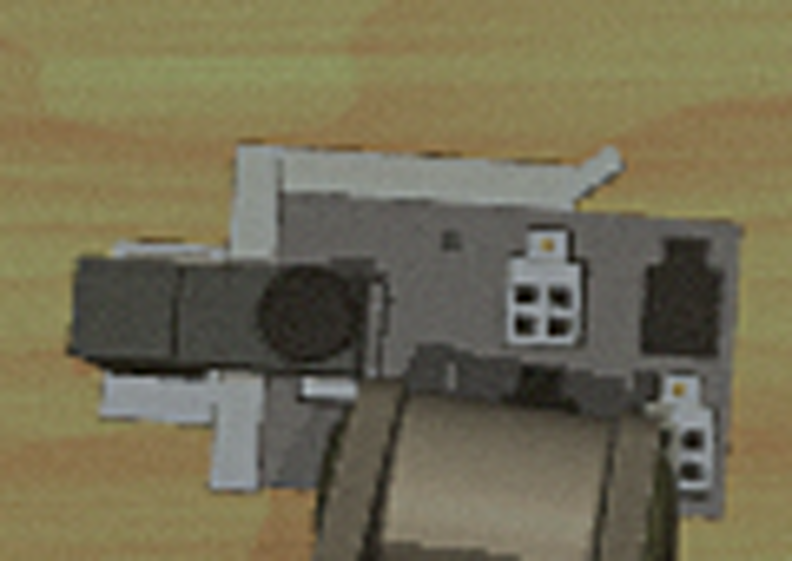

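View pics/s22c.png

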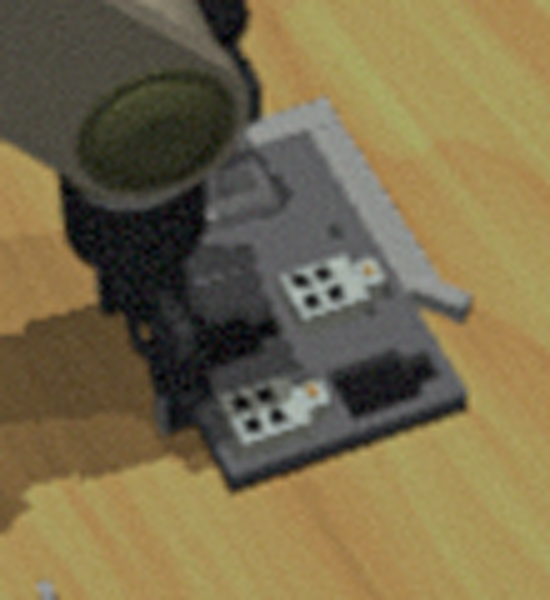

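Call:
move_arm(
  rows=[
    {"grip": 85, "x": 0, "y": -8, "z": 0, "yaw": 0},
    {"grip": 85, "x": 0, "y": -20, "z": 0, "yaw": 0},
    {"grip": 85, "x": 0, "y": -30, "z": -20, "yaw": 0},
    {"grip": 60, "x": 0, "y": -30, "z": -60, "yaw": 0},
    {"grip": 0, "x": 0, "y": -60, "z": -110, "yaw": 0},
    {"grip": 0, "x": 0, "y": -90, "z": -160, "yaw": 0},
    {"grip": 0, "x": 0, "y": -90, "z": -210, "yaw": 0},
    {"grip": 0, "x": 0, "y": -90, "z": -240, "yaw": 0},
    {"grip": 0, "x": 0, "y": -90, "z": -240, "yaw": 0},
    {"grip": 0, "x": 0, "y": -90, "z": -240, "yaw": 0},
  ],
)

```text
time: 35.5
position: [0.3776, 0.0476, 0.251]
ee_rot: [[0.096, 0.995, 0.003], [0.995, -0.096, -0.001], [-0.0, 0.003, -1.0]]
ft_force: [-0.2, -0.1, -0.9]
grip_width: -0.0004
```

```bash
python3 snap.py 23; python3 go.py 554 121 250 84.4; python3 - <<'E'
from fit import *
from f2 import pockets
im={n:cv2.imread(f"pics/{n}23.png") for n in("top","side")}
crop(im["side"],210,140,140,140,4.2,"pics/s23c.png"); crop(im["top"],190,170,120,85,6.6,"pics/t23c.png")
print(onz("top",(236.7,217.3),.17))
# knob: dark blob near
for n,(u,v,r) in {"top":(236.7,217.3,14),"side":(262,173,13)}.items():
    g=cv2.cvtColor(im[n],cv2.COLOR_BGR2GRAY); g=cv2.resize(g,None,fx=4,fy=4,interpolation=cv2.INTER_CUBIC); g=cv2.GaussianBlur(g,(0,0),2)
    m=np.zeros_like(g); cv2.circle(m,(int(u*4),int(v*4)),r*4,255,-1)
    print(n,np.percentile(g[m>0],[5,25,50,75]))
E
```

```text
t 35.6 p [377.   47.6 249.5] ang 84.51 F [-0.   0.3 -0.6] w -0.4 q6 -95.0
[ 90.  169.2  -0.7] 0.002
[[0.55276928 0.11865883 0.17      ]]
top [35. 41. 64. 87.]
side [ 20.  31.  63. 123.]
```

View pics/t23c.png

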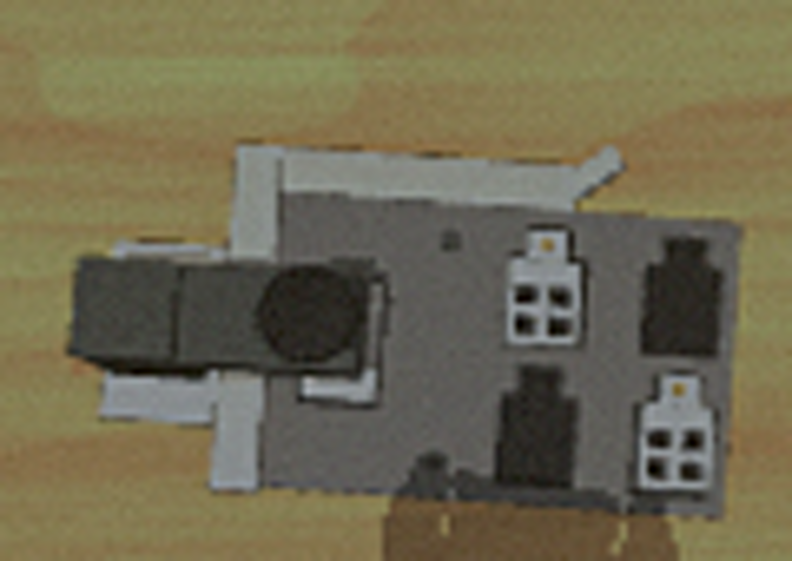

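View pics/s23c.png

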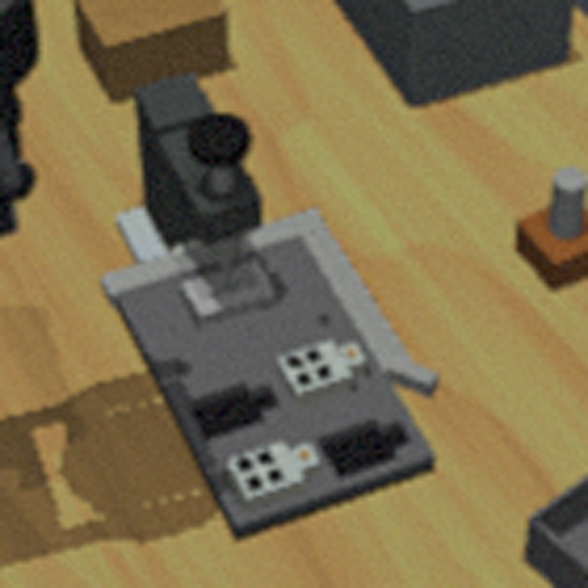

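```bash
python3 go.py 553.3 120 250 84.4; python3 - <<'E'
from f1 import *
im={n:cv2.imread(f"pics/{n}23.png") for n in("top","side")}
pr=np.array([.627,.149]);t=np.radians(-5.6);R=np.array([[np.cos(t),-np.sin(t)],[np.sin(t),np.cos(t)]])
W=lambda x,y: pr+R@np.array([x,y])/1000
for n in im:
    for nm,a,b,z in(("-y end",(-125,-220),(-15,-220),.016 if n=="top" else 0),("-x side L",(-140,-205),(-140,-190),0 ),("+x tail",(0,-215),(0,-165),.016 if n=="top" else .016)):
        E=edge(im[n],n,W(*a),W(*b),z); L=(E[:,:2]-pr)@R*1000
        print(n,nm,len(E),np.median(L,0).round(1),"slope deg",np.degrees(np.polyfit(L[:,0],L[:,1],1)[0]).round(2) if nm=="-y end" else "")
E
```

```text
t 35.6 p [377.   47.6 249.5] ang 84.51 F [-0.   0.3 -0.6] w -0.4 q6 -95.0
[ 88.9 168.6  -0.7] 0.002
top -y end 40 [ -70.  -220.9] slope deg -0.65
top -x side L 40 [-139.7 -197.5] slope deg 
top +x tail 40 [   1.3 -190. ] slope deg 
side -y end 40 [ -69.5 -216.9] slope deg -0.2
side -x side L 40 [-138.6 -197.3] slope deg 
side +x tail 40 [  -0.6 -190.3] slope deg
```

Call:
move_arm(
  rows=[
    {"grip": 0, "x": 89, "y": 168.5, "z": 0, "yaw": 0},
    {"grip": 0, "x": 89, "y": 168.5, "z": 0, "yaw": 0},
    {"grip": 0, "x": 89, "y": 168.5, "z": 0, "yaw": 0},
    {"grip": 0, "x": 89, "y": 168.5, "z": 0, "yaw": 0},
    {"grip": 0, "x": 89, "y": 168.5, "z": 0, "yaw": 0},
    {"grip": 0, "x": 89, "y": 168.5, "z": 30, "yaw": 0},
    {"grip": 0, "x": 89, "y": 168.5, "z": 50, "yaw": 0},
    {"grip": 0, "x": 89, "y": 168.5, "z": 50, "yaw": 0},
    {"grip": 0, "x": 89, "y": 168.5, "z": 50, "yaw": 0},
  ],
)

```text
time: 36.5
position: [0.5532, 0.1199, 0.2004]
ee_rot: [[0.096, 0.995, -0.001], [0.995, -0.096, -0.0], [-0.0, -0.001, -1.0]]
ft_force: [0.2, -0.8, -1.0]
grip_width: -0.0
```

```bash
python3 go.py 553.3 120 190 84.4; python3 - <<'E'
from h import *
p,d=optics.snapshot("side"); p=p[...,::-1].copy(); cv2.imwrite("pics/s24.png",p); crop(p,210,120,120,110,5.4,"pics/s24c.png")
E
```

```text
t 36.5 p [553.2 119.9 200.4] ang 84.5 F [ 0.2 -0.8 -1. ] w -0.0 q6 -84.0
[ 0.1  0.1 10.4] 0.002
```

View pics/s24c.png

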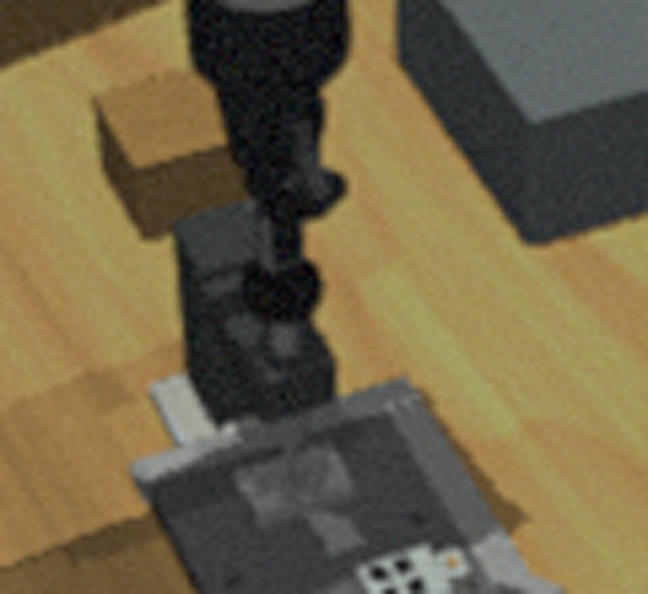

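Tips are just above the knob. Press down in small steps.

Call:
move_arm(
  rows=[
    {"grip": 0, "x": 0, "y": 0, "z": 6, "yaw": 0},
    {"grip": 0, "x": 0, "y": 0, "z": 11, "yaw": 0},
    {"grip": 0, "x": 0, "y": 0, "z": 14, "yaw": 0},
    {"grip": 0, "x": 0, "y": 0, "z": 17, "yaw": 0},
    {"grip": 0, "x": 0, "y": 0, "z": 20, "yaw": 0},
    {"grip": 0, "x": 0, "y": 0, "z": 22, "yaw": 0},
    {"grip": 0, "x": 0, "y": 0, "z": 22, "yaw": 0},
  ],
)

```text
time: 37.25
position: [0.5533, 0.1201, 0.1782]
ee_rot: [[0.096, 0.995, -0.0], [0.995, -0.096, -0.0], [-0.0, -0.0, -1.0]]
ft_force: [-1.7, -0.5, 2.8]
grip_width: -0.0
```

Call:
move_arm(
  rows=[
    {"grip": 0, "x": 0, "y": 0, "z": 2, "yaw": 0},
    {"grip": 0, "x": 0, "y": 0, "z": 4, "yaw": 0},
    {"grip": 0, "x": 0, "y": 0, "z": 4, "yaw": 0},
  ],
)

```text
time: 37.55
position: [0.5536, 0.1201, 0.1752]
ee_rot: [[0.095, 0.995, 0.001], [0.995, -0.095, -0.0], [-0.0, 0.001, -1.0]]
ft_force: [-3.6, -1.1, 9.4]
grip_width: 0.0005
```

Call:
move_arm(
  rows=[
    {"grip": 0, "x": 0, "y": 0, "z": 2, "yaw": 0},
    {"grip": 0, "x": 0, "y": 0, "z": 4, "yaw": 0},
    {"grip": 0, "x": 0, "y": 0, "z": 4, "yaw": 0},
  ],
)

```text
time: 37.85
position: [0.5536, 0.1202, 0.1716]
ee_rot: [[0.095, 0.995, 0.001], [0.995, -0.095, -0.0], [-0.0, 0.001, -1.0]]
ft_force: [-6.9, -0.9, 13.2]
grip_width: 0.0001
```

Call:
move_arm(
  rows=[
    {"grip": 0, "x": 0, "y": 0, "z": 1, "yaw": 0},
    {"grip": 0, "x": 0, "y": 0, "z": 1.5, "yaw": 0},
    {"grip": 0, "x": 0, "y": 0, "z": 1.5, "yaw": 0},
  ],
)

```text
time: 38.15
position: [0.5536, 0.1202, 0.1704]
ee_rot: [[0.095, 0.995, 0.001], [0.995, -0.095, -0.0], [-0.0, 0.001, -1.0]]
ft_force: [-6.6, -1.8, 13.4]
grip_width: 0.0003
```

Call:
move_arm(
  rows=[
    {"grip": 0, "x": 0, "y": 0, "z": 0.8, "yaw": 0},
    {"grip": 0, "x": 0, "y": 0, "z": 1.3, "yaw": 0},
  ],
)

```text
time: 38.35
position: [0.5536, 0.1202, 0.1692]
ee_rot: [[0.095, 0.995, 0.001], [0.995, -0.095, -0.0], [-0.0, 0.001, -1.0]]
ft_force: [-6.7, -1.0, 14.6]
grip_width: -0.0001
```

Call:
move_arm(
  rows=[
    {"grip": 0, "x": 0, "y": 0, "z": 0.8, "yaw": 0},
    {"grip": 0, "x": 0, "y": 0, "z": 0.8, "yaw": 0},
  ],
)

```text
time: 38.55
position: [0.5536, 0.1202, 0.1685]
ee_rot: [[0.095, 0.995, 0.002], [0.995, -0.095, -0.0], [-0.0, 0.002, -1.0]]
ft_force: [-7.5, -0.5, 15.1]
grip_width: -0.0
```

Call:
move_arm(
  rows=[
    {"grip": 0, "x": 0, "y": 0, "z": 0.7, "yaw": 0},
    {"grip": 0, "x": 0, "y": 0, "z": 1, "yaw": 0},
    {"grip": 0, "x": 0, "y": 0, "z": 1, "yaw": 0},
  ],
)

```text
time: 38.85
position: [0.5536, 0.1202, 0.1676]
ee_rot: [[0.095, 0.995, 0.002], [0.995, -0.095, -0.0], [-0.0, 0.002, -1.0]]
ft_force: [-7.5, -1.9, 16.5]
grip_width: -0.0003
```

Call:
move_arm(
  rows=[
    {"grip": 0, "x": 0, "y": 0, "z": 0.7, "yaw": 0},
    {"grip": 0, "x": 0, "y": 0, "z": 1, "yaw": 0},
    {"grip": 0, "x": 0, "y": 0, "z": 1, "yaw": 0},
  ],
)

```text
time: 39.15
position: [0.5536, 0.1202, 0.1673]
ee_rot: [[0.095, 0.995, 0.002], [0.995, -0.095, -0.0], [-0.0, 0.002, -1.0]]
ft_force: [-9.3, -0.6, 21.5]
grip_width: -0.0004
```

Call:
move_arm(
  rows=[
    {"grip": 0, "x": 0, "y": 0, "z": -4, "yaw": 0},
    {"grip": 0, "x": 0, "y": 0, "z": -9, "yaw": 0},
    {"grip": 0, "x": 0, "y": 0, "z": -14, "yaw": 0},
    {"grip": 0, "x": 0, "y": 0, "z": -19, "yaw": 0},
    {"grip": 0, "x": 0, "y": 0, "z": -25, "yaw": 0},
    {"grip": 0, "x": 0, "y": 0, "z": -60, "yaw": 0},
    {"grip": 0, "x": 0, "y": 0, "z": -90, "yaw": 0},
    {"grip": 0, "x": 0, "y": -50, "z": -90, "yaw": 0},
    {"grip": 0, "x": 0, "y": -100, "z": -90, "yaw": 0},
    {"grip": 0, "x": 50, "y": -140, "z": -90, "yaw": 0},
  ],
)

```text
time: 40.15
position: [0.424, 0.17, 0.2545]
ee_rot: [[0.1, 0.995, -0.001], [0.995, -0.1, -0.001], [-0.001, -0.001, -1.0]]
ft_force: [1.0, 1.1, 0.3]
grip_width: -0.0004
```

Call:
move_arm(
  rows=[
    {"grip": 0, "x": 40, "y": -40, "z": 0, "yaw": 0},
    {"grip": 0, "x": 80, "y": -60, "z": 0, "yaw": 0},
    {"grip": 0, "x": 120, "y": -60, "z": 0, "yaw": 0},
    {"grip": 0, "x": 120, "y": -60, "z": 0, "yaw": 0},
    {"grip": 0, "x": 120, "y": -60, "z": 0, "yaw": 0},
  ],
)

```text
time: 40.65
position: [0.378, 0.297, 0.2544]
ee_rot: [[0.094, 0.996, -0.001], [0.996, -0.094, -0.001], [-0.001, -0.001, -1.0]]
ft_force: [0.7, -0.3, 0.8]
grip_width: -0.0
```

```bash
python3 snap.py 25; python3 go.py; python3 - <<'E'
from fit import *
from f1 import edge
im={n:cv2.imread(f"pics/{n}25.png") for n in("top","side")}
crop(im["side"],200,130,190,160,3.8,"pics/s25c.png"); crop(im["top"],190,150,170,100,4.6,"pics/t25c.png")
pr=np.array([.627,.149]);t=np.radians(-5.6);R=np.array([[np.cos(t),-np.sin(t)],[np.sin(t),np.cos(t)]])
W=lambda x,y: pr+R@np.array([x,y])/1000
for n in im:
    for nm,a,b,z in(("-y end",(-125,-220),(-15,-220),.016 if n=="top" else 0),("-x side",(-140,-205),(-140,-100),0 ),("+x tail",(0,-215),(0,-165),.016)):
        E=edge(im[n],n,W(*a),W(*b),z); L=(E[:,:2]-pr)@R*1000
        print(n,nm,np.median(L,0).round(1))
E
```

```text
t 40.75 p [378.4 296.  254.6] ang 84.47 F [0.6 0.1 0.3] w -0.1 q6 -60.0
top -y end [ -70.  -220.9]
top -x side [-140.2 -152.5]
top +x tail [   1.3 -190. ]
side -y end [ -69.5 -216.9]
side -x side [-138.9 -152.3]
side +x tail [  -0.6 -190.3]
```

View pics/t25c.png

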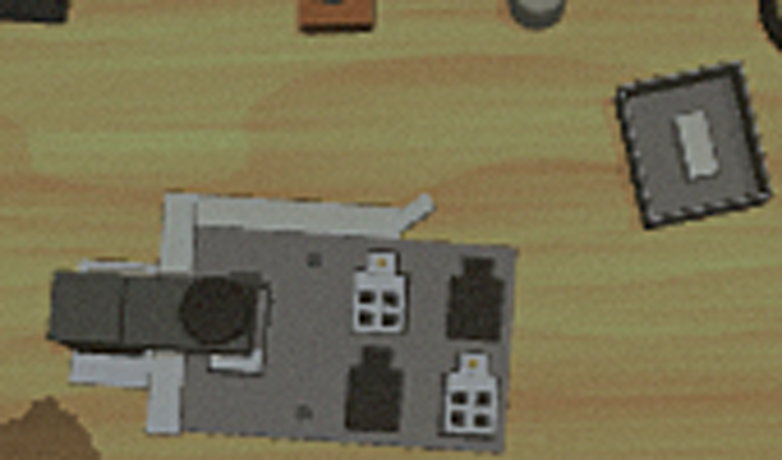

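View pics/s25c.png

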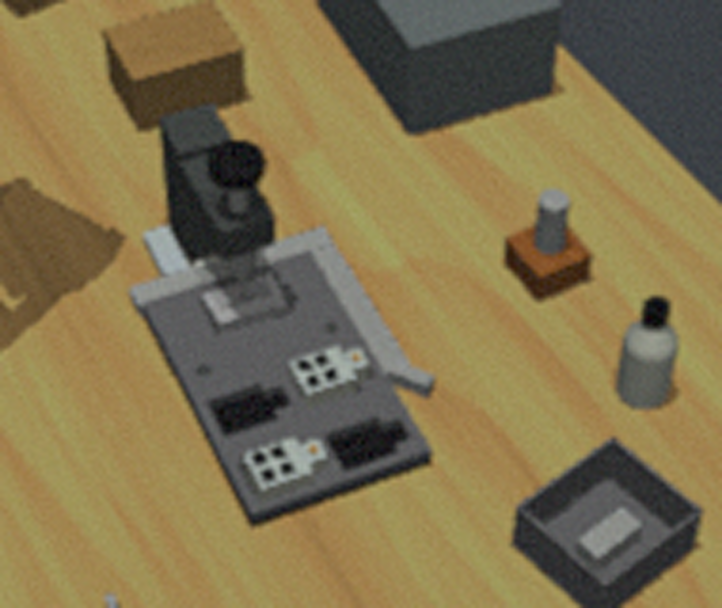

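View pics/side25.png

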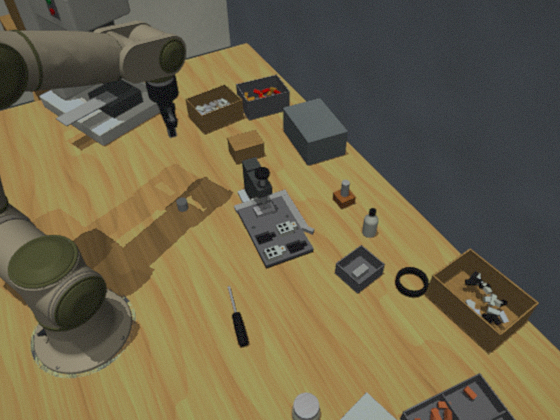

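```bash
python3 - <<'E'
from h import *
a=cv2.imread("pics/side23.png")[155:205,240:290].astype(float);b=cv2.imread("pics/side25.png")[155:205,240:290].astype(float)
print(abs(cv2.GaussianBlur(a-b,(0,0),1)).max())
print(manip.hand_in())
E
```

```text
6.029356824325156
the job is handed in; nothing more can be done
None
```

I finished the job and handed it in at about 41 s of the 210 s allowed.

**What I did**
- The offcut is in the bin. The two shells on the bench (all the cameras showed) and the blank are in their pockets.
- I pushed the loaded pallet along +y, then +x, until the push force rose against each stop bar.
- I pressed the knob about 19–20 mm down. The force reached about 13 N, flattened around 16 mm (likely the snap), then rose to 21 N at a hard stop, which fits the pin's 9 mm limit. I then let the knob back up.

**What the last checks showed**
- **Seating:** in the last pictures both shells and the visible part of the blank sit in their pockets. The offcut lies flat in the bin, and the bystanders I can see look undisturbed.
- **Knob:** the area around it matches the picture from before pressing, so it is back up. The arm is clear of everything.
- **Pallet position:** the edge measurements put it home within about 1–3 mm. The two cameras disagree on the pallet's −y end: −220.9 mm from the top camera and −216.9 mm from the side, against −220 mm ideal. I put this down to camera calibration error, since the push force showed contact with that bar.
- **Snap:** I inferred it from force and travel only; there is no direct reading of the pin.

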